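# Pull the spent backup packs and lock them in the child-resistant tub

## Robot

A 6-joint arm with a two-finger parallel gripper is mounted at the origin on the work surface. World frame = base frame: x ahead of the robot, y to its left, z up, the work surface at z = 0. Lengths are in mm, angles in rad, forces in N, time in s.
With the tool pointing down it reaches from about 400 to 925 mm from the base axis. Payload 12.5 kg.
Tool frame: the origin (TCP) lies midway between the tips of the shut fingers; the grasp point (between the pads) lies 19 mm behind it (bot.grasp_offset is the distance from the TCP to the grasp point, in mm); z points along the fingers, y is the direction in which the jaws open and shut (so a half turn about z gives the same grasp; the last joint's range is limited). The gripper opens to 95 mm and grips with 3 to 60 N. Pads are 20 mm wide; open, the fingers measure 119 mm over their backs; the gripper's body (75 mm by 180 mm) begins 59 mm behind the grasp point.
Start: joints at [-1.225, 0.491, 1.559, -0, 1.092, -0.106], TCP at [272.89, -562.297, 214.661] pointing down, gripper open.
Joint ranges: [-3.1, 3.1], [-0.84, 2.19], [0.05, 2.79], [-1.13, 4.28], [0.06, 2.93], [-2.69, 2.69]. Speed limits (rad/s): [2.22, 2.22, 2.79, 3.14, 3.14, 3.14].

## Interface

Orientations are given as a unit quaternion [w, x, y, z].
In Python, from workcell import bot, imaging, nets gives the robot as it stands.
- The arm moves only by the tool apply_moves, never from a script. Its argument "targets" is one flat list of numbers, 7 for each row, row after row: the shift along the tool's x, y, z in m, then the turn, a rotation vector about the tool's x, y, z in rad, then the finger opening in m, from 0 to 0.0951. In form: [dx, dy, dz, wx, wy, wz, jaw, dx, dy, dz, wx, wy, wz, jaw, ...]. A call has exactly 8 rows; each row shifts and turns the commanded pose from where the row before left it, along the tool's axes as they then stand; what a row does not reach is not made up. A row lasts 1/10 s, in which the tool goes at most 50 mm and 8.59 degrees, less where a joint would pass 70% of its speed; a pose out of reach is approached as far as the arm can. A call with a gripper value outside its range is refused whole. The fingers move at their own pace and stop on an object; "squeeze" is the grip in N (left out, the last holds). Time passes only in rows, so rows that do not move let the fingers close, or fill a call up. It gives the time, the measured TCP pose, the force and the opening at its end, in the units of the state.
- bot.read_state(): the state, without advancing time (a new reading comes with each control period).
- imaging.camera(name): name is "side" or "top"; returns a dict with "color" (480x640x3 uint8, blue, green, red), "z_map" (480x640 float32, mm along the optical axis (not along the pixel's ray), 0 where there is no reading), "intrinsics" (3x3 intrinsics, pixels), "dist" ([k1, k2, p1, p2, k3] as OpenCV has them; the pictures are not rectified), "eye" and "orientation" of the camera in the world. Camera axes: x right, y up, looking along -z (the intrinsics and any distortion apply to the point x, -y, -z); pixel columns grow to the right and rows downward; lengths in mm; the calibration is good to about 2 mm. A picture is of the moment at which its call begins.
- bot.job_done(): hands the job in, once; it reports no verdict.
Trained networks look in a picture, given as the dict that the camera call returned (one of the last four; its "shot" number tells which), for a name from the list of things; names that differ only in an ending like _2 or _b are one class to them, and where a whole thing is asked for, a point or a joint stands for the part that bears it (a point fixed in the world has none). Each returns a list of dicts, best first, with "conf" (0 to 1); they miss things now and then, are a little off and sometimes report something else, mostly with a low value. They report only what shows in the picture. A call takes as long as a camera call. They do not tell look-alikes from the thing itself.
- nets.recognise(picture, name): "position" ([column, row] in pixels, amid what is visible of it).
- nets.masks_of(picture, name): "mask" (480x640 bool, what is visible of it) and "position" ([column, row] in pixels, amid what is visible of it).
- nets.landmark_of(picture, name): "position" ([column, row] in pixels: a listed point, or the origin of a listed thing).
The state is a dict: "t": time; "joint_positions": joint angles; "qd": joint speeds; "joint_efforts": joint torques, N m; "ee_pos": TCP position; "tcp_rot": TCP orientation; "contact_force": force on the tool from outside, world axes, zero at the start; "torque": the same for the moment, N m; "finger_gap": opening from 0.0 (shut) to 1.0 (fully open).
Only numpy, scipy, OpenCV 4.12 (cv2) and the standard library are available. Lean on these libraries where they do the work, as an engineer would, in place of code of your own. Each camera call takes 0.05 s, during which the arm holds its last target. There are 200 camera calls.

## Task

The measuring machine's controller is going out for service: take every spent blue battery pack out of its bay and put them all in the white child-resistant recycling tub. First get both open: press the red cap down hard while turning it counter-clockwise, lift it off and stand it on the bench, and turn the key in the grey cover a quarter turn counter-clockwise and swing the cover right up and over until it rests open against its stop. When all the packs are in the tub, put the cap back on and press and turn it clockwise until it locks again; leave the cover open and do not disturb the V-block, caliper or gauge case.

Things in the scene. Friction and masses are not known exactly. Their poses are not given: they have to be found in the camera images.
- tub: White round tub, yellow band, fixed to the bench on a 150 mm square, 6 mm steel plate. Origin: centre of the plate's underside on the bench, z up. Inside diameter 92 mm, outside 99, inner floor at z = 6 mm, rim at z = 120 mm. The cap is locked when the x axes of cap and tub are parallel, either way round.
- tub_mouth (a point): Centre of the tub's rim, 120 mm above the bench. On the rim stands a sprung black ring, inside diameter 91 mm, that turns freely and pushes the cap up. Its top is at 136 mm when free (4.5 N); it takes 8 N to hold it at 132 mm, 13 N at 126.5, 15 N at 124, and it bottoms at 122 mm (17 N).
- tub_hook (a point): Outer top edge, 114 mm up, of the bayonet hook on the tub's +x side (its twin is on -x), 59 mm from the axis. Seen from above each hook runs from 18 deg clockwise (end stop) to 35 deg counter-clockwise of the x axis. A tooth under it stops the locked cap from turning unless the cap is pressed down 5.5 mm or more.
- cap: Red cap of the tub, loose, 90 g, 132 mm in diameter: 6 mm plate, 30 mm deep skirt below it, grip bar on top. Origin: centre of the plate's underside, z up. Origin 132 mm above the bench when locked on the tub, 136 when resting on it unlocked, 30 when standing on the bench. Two lugs inside the skirt on its x axis: the cap is the same turned half round. About 2 mm of play over the neck.
- cap_bar (a point): Middle of the top of the cap's straight grip bar, 34 mm above the cap's origin. Bar along the cap's x, 92 mm long, 18 mm wide, 28 mm tall. To unlock: press 6 to 10 mm down (8 is good), turn counter-clockwise 45 deg or more (55 is good) while pressed, let it rise, lift. To lock: set on at that open angle, press to 8 mm below locked height, turn back clockwise until parallel, let rise.
- controller: White controller box, fixed, 260 mm (x, -135 to 125) by 250 mm (y) by 70 mm high. Origin: on the bench under its middle, z up, -x is the front, facing the robot. On its top, under the cover, lies the black battery bay (x -48 to 98 mm, y -100 to 100 mm, floor at z = 70 mm) with a rim only 8 mm high. A steel keeper for the latch stands in front of the bay at x -111, y -60 mm, up to z = 100 mm.
- hatch (a joint): Angle of the grey hinged cover over the bay (rad): 0 shut, grows as the front edge is lifted, 2.1 fully open, at its stop (leaning back, away from the robot). The cover is a 230 mm (x) by 220 mm (y) shallow box, its top 114 mm above the bench when shut; it weighs 400 g and its hinge is easy, so let go below about 1.25 rad it falls shut and beyond 1.4 it falls back open against its stop. It cannot be lifted while the key is locked.
- hatch_handle (a point): Middle of the round steel bar handle on the cover (12 mm thick, 72 mm long along the controller's y, 26 mm clear of the cover's face). With the cover shut it is 200 mm in front of the hinge axis, 76 mm above it, and 50 mm to +y of the cover's middle line.
- hatch_hinge (a point): Middle of the cover's hinge axis, which runs along the controller's y 110 mm behind its origin, 70 mm above the bench.
- key (a joint): Turn of the latch key (rad): near 0 locked, grows counter-clockwise seen from above, 1.57 is the stop. The cover is free from 1.35 on. Turning takes under 0.2 N m and it stays where it is left.
- key_grip (a point): Middle of the black T-bar of the key, on its vertical axis: bar 50 mm long, 12 mm thick, 18 mm tall, its underside 24 mm above the cover (on a 12 mm stem). This point lies 33 mm above the cover's top, 147 mm above the bench with the cover shut. Its x axis runs along the bar: at key = 0 the bar points along the controller's x.
- pack1: Spent blue battery pack with an orange band and brass ends, 80 g, 60 mm long (its x axis), 24 by 24 mm; origin at its centre. Lies in the bay, lengthwise along the controller's y, and may be absent.
- pack2: Spent blue battery pack with an orange band and brass ends, 80 g, 60 mm long (its x axis), 24 by 24 mm; origin at its centre. Lies in the bay, lengthwise along the controller's y, and may be absent.
- pack3: Spent blue battery pack with an orange band and brass ends, 80 g, 60 mm long (its x axis), 24 by 24 mm; origin at its centre. Lies in the bay, lengthwise along the controller's y, and may be absent.
- pack4: Spent blue battery pack with an orange band and brass ends, 80 g, 60 mm long (its x axis), 24 by 24 mm; origin at its centre. Lies in the bay, lengthwise along the controller's y, and may be absent.
- vblock: Steel V-block, 70 by 50 by 48 mm, loose bystander. Origin: centre of its underside.
- caliper: Caliper lying flat, 200 mm long, loose bystander. Origin: centre of its underside.
- gaugecase: Wooden gauge case, 120 by 80 by 35 mm, loose bystander. Origin: centre of its underside.
Things that resemble listed ones, but are neither listed nor needed, are in the scene too. Of the things that look like the cap, the largest one is meant.

How it is judged (in metres and radians):
On the way, in this order (a step that is already met when the one before it is completed fails the run):
1. the cap is off the tub and the cover is swung open (horizontal distance between cap and tub above 0.1 m and value of joint hatch above 1.7 rad), for 0.2 s.
2. all the packs are in the tub (horizontal distance between each of pack1, pack2, pack3, pack4 and tub below 0.048 m and z of each of pack1, pack2, pack3, pack4 in the frame of tub below 0.115 m), for 0.2 s.
At the end, for the whole second after the job is handed in: All packs lie inside the tub (centre within 48 mm of its axis and below 115 mm), the cap is locked on it (its x axis within 0.15 rad of the tub's, its origin 129 to 134.5 mm above the tub's origin, level within 0.06 rad, centred within 6 mm, at rest), and the cover is open past 1.7 rad (all of step 2 and horizontal distance between cap and tub below 0.006 m and angle between the x axis of cap and the x axis of tub, either way round below 0.15 rad and z of cap in the frame of tub between 0.129 and 0.1345 m and angle between cap's own z axis and vertical below 0.06 rad and value of joint hatch above 1.7 rad and linear speed of cap below 0.02 m/s); the robot touches nothing.
It fails at once if the V-block is disturbed (moved more than 40 mm) (distance of vblock from where it was at the start of the episode above 0.04 m).
It fails at once if the caliper is disturbed (moved more than 40 mm) (distance of caliper from where it was at the start of the episode above 0.04 m).
It fails at once if the gauge case is disturbed (moved more than 40 mm) (distance of gaugecase from where it was at the start of the episode above 0.04 m).
Of pack1, pack2, pack3, pack4 only 2 to 4 are there at a start; the rules pass over those that are not, and their reading is None.
At some moment in a run one of pack1, pack2, pack3, pack4 may be knocked a few centimetres aside while the robot is not near it.
Once in a run the grip may slacken for a moment while it holds something.
It also fails if it takes over 210 s, if anything falls off the work surface, if the arm or the gripper's body presses on something with over 40 N, if the wrist force passes 120 N, or if a joint passes its speed limit or range.

## Working session

There is one attempt and no reset: what is moved stays moved. The work goes in short steps, Python scripts to look and compute and a tool call to move; the robot and the scene stay as the last step left them, time stands still between calls to the robot, and variables do not carry over. Pictures are saved under pics/ and viewed, about 12 in all and at most 16, crops included, and the job is handed in when it is done.

Besides the shell and the picture viewer there is one more tool, called after ">>>" as name(argument=value, ...) on one line, values as JSON. apply_moves: Moves the arm, as the interface text tells. Its arguments: {"type":"object","properties":{"targets":{"type":"array"},"squeeze":{"type":"number"}},"required":["targets"]}

```bash
mkdir -p pics; ls
cat > h.py <<'E'
import numpy as np, cv2
from scipy.spatial.transform import Rotation as R
from workcell import bot, imaging, nets
def q2R(q): return R.from_quat([q[1],q[2],q[3],q[0]])
def camR(p):
    o=np.array(p["orientation"],float)
    return o if o.shape==(3,3) else q2R(o).as_matrix()
def ray(p,uv):
    u=cv2.undistortPoints(np.array([[uv]],float),np.array(p["intrinsics"],float),np.array(p["dist"],float))[0,0]
    return camR(p)@np.array([u[0],-u[1],-1.0])
def at_z(p,uv,z):
    d=ray(p,uv);e=np.array(p["eye"],float);return e+d*(z-e[2])/d[2]
def at_depth(p,uv,r=2):
    c,w=int(round(uv[0])),int(round(uv[1]))
    a=p["z_map"][max(0,w-r):w+r+1,max(0,c-r):c+r+1];a=a[a>0]
    return np.array(p["eye"],float)+ray(p,uv)*np.median(a) if a.size else None
def cloud(p):
    K=np.array(p["intrinsics"],float);D=np.array(p["dist"],float)
    g=np.stack(np.meshgrid(np.arange(640),np.arange(480)),-1).reshape(-1,1,2).astype(float)
    u=cv2.undistortPoints(g,K,D)[:,0]
    z=p["z_map"].reshape(-1,1)
    P=np.array(p["eye"],float)+(np.c_[u[:,0],-u[:,1],-np.ones(len(u))]*z)@camR(p).T
    P[z[:,0]<=0]=np.nan
    return P.reshape(480,640,3)
def proj(p,X):
    c=camR(p).T@(np.array(X,float)-np.array(p["eye"],float))
    return cv2.projectPoints(np.array([[c[0],-c[1],-c[2]]]),np.zeros(3),np.zeros(3),np.array(p["intrinsics"],float),np.array(p["dist"],float))[0][0,0]
def st():
    s=bot.read_state();print("t",s["t"],"pos",np.round(s["ee_pos"],1),"rot",np.round(s["tcp_rot"],4),"F",np.round(s["contact_force"],1),"gap",round(s["finger_gap"],3),"q",np.round(s["joint_positions"],3));return s
E
python3 - <<'E'
from h import *
s=st()
print(q2R(s["tcp_rot"]).as_matrix().round(3))
for n in("top","side"):
    p=imaging.camera(n);cv2.imwrite(f"pics/{n}0.png",p["color"])
    print(n,np.round(p["eye"]),np.round(p["orientation"],3))
    for k in["tub_mouth","tub_hook","tub","cap","cap_bar","controller","hatch_handle","hatch_hinge","key_grip","pack1","vblock","caliper","gaugecase"]:
        L=nets.landmark_of(p,k)[:4]
        print(k,[(np.round(l["position"]).astype(int).tolist(),round(l["conf"],2),None if at_depth(p,l["position"]) is None else np.round(at_depth(p,l["position"])).astype(int).tolist()) for l in L])
E
```

```text
pics
t 0.0 pos [ 272.8 -562.   214.1] rot [-6.000e-04  9.746e-01  2.240e-01 -1.000e-04] F [-0.3  0.1  0.3] gap 1.001 q [-1.225  0.492  1.559 -0.     1.092 -0.106]
[[ 0.9    0.437 -0.   ]
 [ 0.437 -0.9    0.001]
 [ 0.    -0.001 -1.   ]]
top [ 314.   26. 1378.] [-0.701 -0.053  0.051  0.71 ]
tub_mouth []
tub_hook []
tub [([276, 270], 0.28, [433, 110, 153])]
cap [([404, 227], 0.86, [530, -197, 166]), ([398, 169], 0.75, [710, -211, 43]), ([391, 302], 0.7, [355, -179, 42])]
cap_bar [([395, 302], 0.85, [355, -192, 26]), ([403, 226], 0.68, [533, -194, 166]), ([186, 337], 0.49, [269, 359, 9])]
controller [([264, 241], 0.91, [507, 141, 115])]
hatch_handle [([232, 269], 0.6, [439, 221, 118]), ([405, 228], 0.19, [527, -200, 167])]
hatch_hinge []
key_grip [([278, 270], 0.57, [432, 106, 152])]
pack1 []
vblock [([318, 159], 0.94, [747, 3, 22])]
caliper [([186, 335], 0.78, [275, 359, 13])]
gaugecase []
side [-150.  839. 1065.] [-0.295 -0.134  0.387  0.863]
tub_mouth []
tub_hook []
tub [([354, 232], 0.8, [511, -153, 39])]
cap [([307, 195], 0.85, [706, -206, 32]), ([411, 259], 0.81, [216, 101, 304]), ([355, 194], 0.66, [530, -178, 138])]
cap_bar [([307, 192], 0.97, [708, -209, 42]), ([356, 182], 0.84, [537, -189, 164]), ([410, 248], 0.52, [224, 95, 321]), ([272, 310], 0.47, [454, 222, 114])]
controller [([270, 312], 0.85, [454, 228, 114])]
hatch_handle [([276, 300], 0.67, [444, 220, 149])]
hatch_hinge [([240, 266], 0.65, [597, 168, 113])]
key_grip [([310, 271], 0.62, [442, 113, 149])]
pack1 [([358, 232], 0.58, [503, -161, 39])]
vblock [([243, 238], 0.89, [729, 27, 25]), ([240, 267], 0.75, [595, 170, 112])]
caliper [([296, 437], 0.56, [272, 373, 6]), ([271, 308], 0.52, [460, 221, 114])]
gaugecase [([473, 240], 0.85, [261, -325, 28]), ([355, 191], 0.39, [535, -186, 138])]
```

View pics/top0.png

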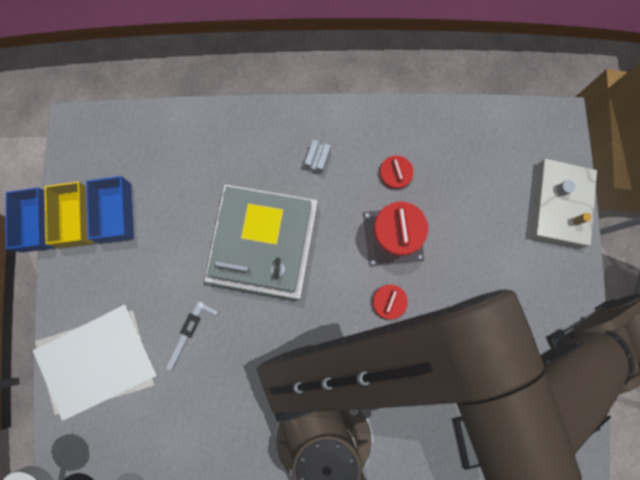

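View pics/side0.png

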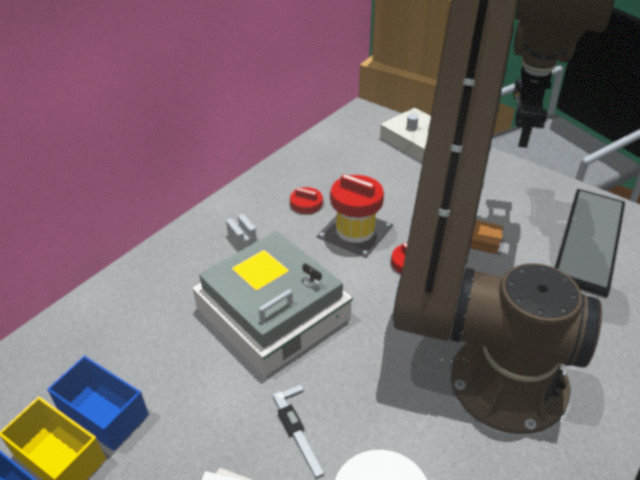

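The three cap look-alikes in the top view are at (402,228) on the tub, (397,172) and (390,302). The one at (402,228) is the largest and sits on the tub, so it is the one meant. I'll measure it and confirm with a crop.

```bash
cat >> h.py <<'E'
def rect(P,c,rad,z0,z1):
    m=(np.hypot(P[...,0]-c[0],P[...,1]-c[1])<rad)&(P[...,2]>z0)&(P[...,2]<z1)
    q=P[m]
    if len(q)<6: return None
    r=cv2.minAreaRect(q[:,:2].astype(np.float32))
    d=q[:,:2]-q[:,:2].mean(0);w,v=np.linalg.eigh(d.T@d)
    return len(q),np.round(q.mean(0),1),"rectc",np.round(r[0],1),"size",np.round(r[1],1),"pca deg",round(np.degrees(np.arctan2(v[1,1],v[0,1]))%180,1)
E
python3 - <<'E'
from h import *
for n in("top","side"):
    p=imaging.camera(n);P=cloud(p)
    print(n,"K",np.round(p["intrinsics"],1).tolist(),"bench z",np.nanmedian(P[200:260,150:200,2]) if n=="top" else "")
    print("bar",rect(P,(530,-193),60,155,180))
    print("capplate",rect(P,(530,-193),85,130,180))
    print("key",rect(P,(436,109),32,136,165))
    print("handle",rect(P,(441,221),50,130,165))
    print("cover",rect(P,(510,150),200,106,122))
    print("ctl",rect(P,(510,150),220,60,80))
    # yellow/grey cover hsv
    m=(P[...,2]>106)&(P[...,2]<122)&(np.hypot(P[...,0]-510,P[...,1]-150)<200)
    print("cover z",np.nanmedian(P[m][:,2]))
    print("tubplate",rect(P,(530,-193),115,2,14))
    if n=="top":
        cv2.imwrite("pics/crop1.png",cv2.resize(p["color"][140:330,190:450],None,fx=3,fy=3,interpolation=cv2.INTER_CUBIC))
E
```

```text
top K [[516.7, 0.0, 310.0], [0.0, 516.7, 243.1], [0.0, 0.0, 1.0]] bench z 0.020472109361890034
bar (301, array([ 532.5, -195.7,  164.9]), 'rectc', array([ 533.3, -196.7]), 'size', array([92.7, 20.1]), 'pca deg', np.float64(5.6))
capplate (2277, array([ 531.6, -194.8,  141.2]), 'rectc', array([ 532. , -195.1]), 'size', array([131.7, 131.6]), 'pca deg', np.float64(106.5))
key (100, array([435.5, 107.1, 152.5]), 'rectc', array([436.8, 108.1]), 'size', array([12.1, 48.1]), 'pca deg', np.float64(177.7))
handle (166, array([444.4, 218.3, 150.5]), 'rectc', array([444.9, 217.8]), 'size', array([84.9, 12. ]), 'pca deg', np.float64(78.5))
cover (7637, array([519.1, 152.9, 113.9]), 'rectc', array([518.5, 154.3]), 'size', array([219.9, 229.3]), 'pca deg', np.float64(177.2))
ctl (1545, array([476.4, 132.8,  69.7]), 'rectc', array([517.6, 154.5]), 'size', array([250.1, 260. ]), 'pca deg', np.float64(127.2))
cover z 113.8883618791649
tubplate (1321, array([ 507.2, -169.6,    5.3]), 'rectc', array([ 527.9, -192. ]), 'size', array([227. , 223.9]), 'pca deg', np.float64(46.2))
side K [[619.5, 0.0, 318
[... 331 characters left out ...]
y (182, array([438.2, 112. , 148.7]), 'rectc', array([439.2, 108.9]), 'size', array([16.1, 49.8]), 'pca deg', np.float64(176.5))
handle (265, array([444.7, 223.8, 146.7]), 'rectc', array([445.7, 220.4]), 'size', array([85. , 14.9]), 'pca deg', np.float64(79.2))
cover (7339, array([517.2, 162.1, 113. ]), 'rectc', array([520.1, 154.2]), 'size', array([223.7, 236.9]), 'pca deg', np.float64(166.0))
ctl (2158, array([463.4, 219.9,  69. ]), 'rectc', array([519. , 155.7]), 'size', array([250.6, 265. ]), 'pca deg', np.float64(34.6))
cover z 113.05222138892896
tubplate (1223, array([ 518. , -172.6,    5.4]), 'rectc', array([ 521.1, -183.1]), 'size', array([228.8, 199.6]), 'pca deg', np.float64(41.2))
```

View pics/crop1.png

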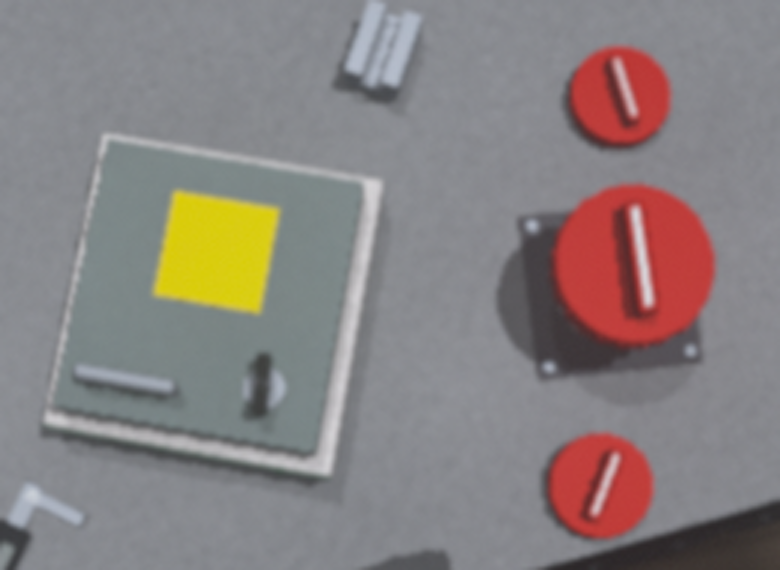

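The crop confirms it: the large cap is at crop (635,265) on the tub, and the two decoys at (620,95) and (603,485) are clearly smaller. The bar lies at about 5.7°, centred near (533.5, -195). Next, the planner.

```bash
cat >> h.py <<'E'
def yaw_of(s): 
    M=q2R(s["tcp_rot"]).as_matrix();return np.degrees(np.arctan2(M[1,0],M[0,0]))
def plan(wps,cur=None):
    """wps: (x,y,z,yaw_deg,jaw_mm,rows); tool down. prints 8-row calls"""
    if cur is None:
        s=st();cur=[*s["ee_pos"],yaw_of(s)];print("yaw",round(cur[3],2))
    cur=np.array(cur,float);rows=[]
    for w in wps:
        tgt=np.array(w[:4],float);n=w[5]
        d=(tgt[3]-cur[3])/n;step=(tgt[:3]-cur[:3])/n;y=cur[3]
        if max(np.linalg.norm(step)/50,abs(d)/8.59)>1: print("TOO FAST",w,np.linalg.norm(step),d)
        for i in range(n):
            a=np.radians(y)
            rows.append([round(float(v),4)+0 for v in((step[0]*np.cos(a)+step[1]*np.sin(a))/1e3,(step[0]*np.sin(a)-step[1]*np.cos(a))/1e3,-step[2]/1e3,0,0,-np.radians(d),w[4]/1e3)]);y+=d
        cur=tgt
    while len(rows)%8: rows.append([0,0,0,0,0,0,rows[-1][6]])
    for i in range(0,len(rows),8): print("CALL",",  ".join(",".join(f"{v:g}" for v in r) for r in rows[i:i+8]))
E
python3 - <<'E'
from h import *
plan([(273,-562,240,25.9,95,1),(533.5,-195,230,5.7,95,12),(533.5,-195,230,5.7,95,3)])
p=imaging.camera("top");P=cloud(p)
m=(P[...,2]>108)&(P[...,2]<118)&(np.hypot(P[...,0]-519,P[...,1]-154)<200)
r=cv2.minAreaRect(P[m][:,:2].astype(np.float32));print(r)
E
```

```text
t 1.5 pos [ 272.9 -562.3  214.7] rot [0.     0.9746 0.224  0.    ] F [ 0.6 -0.3  0.7] gap 1.002 q [-1.225  0.491  1.559 -0.     1.092 -0.106]
yaw 25.89
CALL 0.0002,-0.0002,-0.0253,0,0,-0.0002,0.095,  0.0329,-0.018,0.0008,0,0,0.0294,0.095,  0.0323,-0.019,0.0008,0,0,0.0294,0.095,  0.0318,-0.0199,0.0008,0,0,0.0294,0.095,  0.0312,-0.0209,0.0008,0,0,0.0294,0.095,  0.0305,-0.0218,0.0008,0,0,0.0294,0.095,  0.0299,-0.0226,0.0008,0,0,0.0294,0.095,  0.0292,-0.0235,0.0008,0,0,0.0294,0.095
CALL 0.0285,-0.0244,0.0008,0,0,0.0294,0.095,  0.0278,-0.0252,0.0008,0,0,0.0294,0.095,  0.027,-0.026,0.0008,0,0,0.0294,0.095,  0.0263,-0.0268,0.0008,0,0,0.0294,0.095,  0.0255,-0.0275,0.0008,0,0,0.0294,0.095,  0,0,0,0,0,0,0.095,  0,0,0,0,0,0,0.095,  0,0,0,0,0,0,0.095
((518.176025390625, 154.19992065429688), (219.74404907226562, 229.5735321044922), 79.04674530029297)
```

>>> apply_moves(targets=[0, 0, -0.0253, 0, 0, 0, 0.095, 0.0329, -0.018, 0.0008, 0, 0, 0.0294, 0.095, 0.0323, -0.019, 0.0008, 0, 0, 0.0294, 0.095, 0.0318, -0.0199, 0.0008, 0, 0, 0.0294, 0.095, 0.0312, -0.0209, 0.0008, 0, 0, 0.0294, 0.095, 0.0305, -0.0218, 0.0008, 0, 0, 0.0294, 0.095, 0.0299, -0.0226, 0.0008, 0, 0, 0.0294, 0.095, 0.0292, -0.0235, 0.0008, 0, 0, 0.0294, 0.095])

```text
t: 2.35
ee_pos: [425.6, -347.0, 234.5]
tcp_rot: [0.0, 0.993, 0.122, 0.0]
contact_force: [-0.1, -1.7, 0.7]
finger_gap: 0.997
```

>>> apply_moves(targets=[0.0285, -0.0244, 0.0008, 0, 0, 0.0294, 0.095, 0.0278, -0.0252, 0.0008, 0, 0, 0.0294, 0.095, 0.027, -0.026, 0.0008, 0, 0, 0.0294, 0.095, 0.0263, -0.0268, 0.0008, 0, 0, 0.0294, 0.095, 0.0255, -0.0275, 0.0008, 0, 0, 0.0294, 0.095, 0, 0, 0, 0, 0, 0, 0.095, 0, 0, 0, 0, 0, 0, 0.095, 0, 0, 0, 0, 0, 0, 0.095])

```text
t: 3.15
ee_pos: [533.2, -196.0, 230.3]
tcp_rot: [0.0, 0.999, 0.049, -0.0]
contact_force: [-0.1, -0.5, 0.1]
finger_gap: 1.004
```

>>> apply_moves(targets=[0, -0.001, 0.03, 0, 0, 0, 0.06, 0, 0, 0.03, 0, 0, 0, 0.06, 0, 0, 0.02, 0, 0, 0, 0.06, 0, 0, 0.01, 0, 0, 0, 0.06, 0, 0, 0, 0, 0, 0, 0.03, 0, 0, 0, 0, 0, 0, 0.005, 0, 0, 0, 0, 0, 0, 0.005, 0, 0, 0, 0, 0, 0, 0.005], squeeze=60)

```text
t: 3.95
ee_pos: [533.7, -194.6, 141.2]
tcp_rot: [0.0, 0.999, 0.049, 0.001]
contact_force: [-0.1, 0.2, -0.3]
finger_gap: 0.381
```

>>> apply_moves(targets=[0, 0, 0, 0, 0, 0, 0.005, 0, 0, 0, 0, 0, 0, 0.005, 0, 0, 0, 0, 0, 0, 0.005, 0, 0, 0, 0, 0, 0, 0.005, 0, 0, 0, 0, 0, 0, 0.005, 0, 0, 0, 0, 0, 0, 0.005, 0, 0, 0, 0, 0, 0, 0.005, 0, 0, 0, 0, 0, 0, 0.005])

```text
t: 4.75
ee_pos: [533.7, -195.0, 140.7]
tcp_rot: [0.001, 0.999, 0.049, 0.0]
contact_force: [-0.2, -5.3, 2.9]
finger_gap: 0.182
```

>>> apply_moves(targets=[0, 0, 0.002, 0, 0, 0, 0.005, 0, 0, 0.002, 0, 0, 0, 0.005, 0, 0, 0.002, 0, 0, 0, 0.005, 0, 0, 0.002, 0, 0, 0, 0.005, 0, 0, 0.001, 0, 0, 0, 0.005, 0, 0, 0, 0, 0, 0, 0.005, 0, 0, 0, 0, 0, 0, 0.005, 0, 0, 0, 0, 0, 0, 0.005])

```text
t: 5.55
ee_pos: [533.8, -195.0, 132.7]
tcp_rot: [0.001, 0.999, 0.049, 0.001]
contact_force: [-4.4, -3.4, 13.8]
finger_gap: 0.185
```

>>> apply_moves(targets=[0, 0, 0.0005, 0, 0, -0.06, 0.005, 0, 0, 0.0005, 0, 0, -0.06, 0.005, 0, 0, 0, 0, 0, -0.06, 0.005, 0, 0, 0, 0, 0, -0.06, 0.005, 0, 0, 0, 0, 0, -0.06, 0.005, 0, 0, 0, 0, 0, -0.06, 0.005, 0, 0, 0, 0, 0, -0.06, 0.005, 0, 0, 0, 0, 0, -0.06, 0.005])

```text
t: 6.35
ee_pos: [533.9, -195.6, 131.9]
tcp_rot: [0.002, 0.958, 0.287, 0.001]
contact_force: [-4.5, -8.3, 15.8]
finger_gap: 0.184
```

>>> apply_moves(targets=[0, 0, 0, 0, 0, -0.06, 0.005, 0, 0, 0, 0, 0, -0.06, 0.005, 0, 0, 0, 0, 0, -0.06, 0.005, 0, 0, 0, 0, 0, -0.06, 0.005, 0, 0, 0, 0, 0, -0.06, 0.005, 0, 0, 0, 0, 0, -0.06, 0.005, 0, 0, 0, 0, 0, -0.06, 0.005, 0, 0, 0, 0, 0, -0.06, 0.005])

```text
t: 7.15
ee_pos: [534.2, -195.8, 132.0]
tcp_rot: [0.002, 0.862, 0.506, 0.001]
contact_force: [-2.0, -8.4, 14.8]
finger_gap: 0.189
```

>>> apply_moves(targets=[0, 0, -0.004, 0, 0, 0, 0.005, 0, 0, -0.006, 0, 0, 0, 0.005, 0, 0, -0.01, 0, 0, 0, 0.005, 0, 0, -0.01, 0, 0, 0, 0.005, 0, 0, -0.02, 0, 0, 0, 0.005, 0, 0, -0.02, 0, 0, 0, 0.005, 0, 0, -0.02, 0, 0, 0, 0.005, 0, 0, -0.01, 0, 0, 0, 0.005])

```text
t: 7.95
ee_pos: [533.6, -194.2, 232.0]
tcp_rot: [0.0, 0.863, 0.505, 0.0]
contact_force: [0.1, -0.9, -0.8]
finger_gap: 0.184
```

Run:
```python
from h import *
p=imaging.camera("side");P=cloud(p)
cv2.imwrite("pics/lift.png",cv2.resize(p["color"][120:320,200:460],None,fx=2.5,fy=2.5))
plan([(533.5,-395,235,60.8,5,7),(533.5,-395,235,60.8,5,1),(533.5,-395,60,60.8,5,6),(533.5,-395,41,60.8,5,2)])
```

```text
t 8.0 pos [ 533.9 -194.3  232.8] rot [1.100e-03 8.630e-01 5.052e-01 8.000e-04] F [-0.2  0.1  0.2] gap 0.185 q [-0.465  0.391  1.679  0.     1.069  0.046]
yaw 60.69
CALL -0.025,0.014,-0.0003,0,0,-0.0003,0.005,  -0.025,0.014,-0.0003,0,0,-0.0003,0.005,  -0.025,0.014,-0.0003,0,0,-0.0003,0.005,  -0.025,0.014,-0.0003,0,0,-0.0003,0.005,  -0.025,0.014,-0.0003,0,0,-0.0003,0.005,  -0.025,0.0139,-0.0003,0,0,-0.0003,0.005,  -0.025,0.0139,-0.0003,0,0,-0.0003,0.005,  0,0,0,0,0,0,0.005
CALL 0,0,0.0292,0,0,0,0.005,  0,0,0.0292,0,0,0,0.005,  0,0,0.0292,0,0,0,0.005,  0,0,0.0292,0,0,0,0.005,  0,0,0.0292,0,0,0,0.005,  0,0,0.0292,0,0,0,0.005,  0,0,0.0095,0,0,0,0.005,  0,0,0.0095,0,0,0,0.005
```

View pics/lift.png

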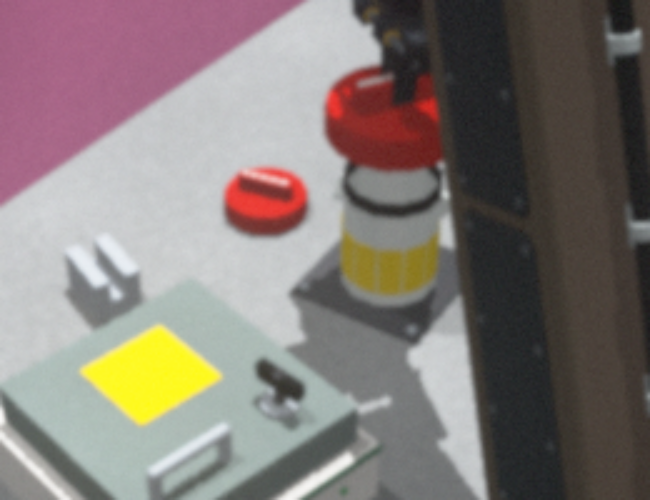

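The cap hangs in the gripper at crop (390,115) and the open tub with its black ring is at (392,185). I'll set the cap on the bench at y ≈ -395.

>>> apply_moves(targets=[-0.025, 0.014, 0, 0, 0, 0, 0.005, -0.025, 0.014, 0, 0, 0, 0, 0.005, -0.025, 0.014, 0, 0, 0, 0, 0.005, -0.025, 0.014, 0, 0, 0, 0, 0.005, -0.025, 0.014, 0, 0, 0, 0, 0.005, -0.025, 0.014, 0, 0, 0, 0, 0.005, -0.025, 0.014, 0, 0, 0, 0, 0.005, 0, 0, 0, 0, 0, 0, 0.005])

```text
t: 8.8
ee_pos: [532.5, -397.6, 228.7]
tcp_rot: [-0.001, 0.864, 0.504, -0.0]
contact_force: [0.4, 0.4, -1.3]
finger_gap: 0.189
```

>>> apply_moves(targets=[0, 0, 0.03, 0, 0, 0, 0.005, 0, 0, 0.03, 0, 0, 0, 0.005, 0, 0, 0.03, 0, 0, 0, 0.005, 0, 0, 0.03, 0, 0, 0, 0.005, 0, 0, 0.03, 0, 0, 0, 0.005, 0, 0, 0.024, 0, 0, 0, 0.005, 0, 0, 0.01, 0, 0, 0, 0.005, 0, 0, 0.007, 0, 0, 0, 0.005])

```text
t: 9.6
ee_pos: [533.0, -394.2, 38.5]
tcp_rot: [-0.001, 0.863, 0.505, -0.0]
contact_force: [-6.2, 6.8, 66.7]
finger_gap: 0.185
```

>>> apply_moves(targets=[0, 0, -0.001, 0, 0, 0, 0.005, 0, 0, 0, 0, 0, 0, 0.005, 0, 0, 0, 0, 0, 0, 0.05, 0, 0, 0, 0, 0, 0, 0.06, 0, 0, 0, 0, 0, 0, 0.06, 0, 0, 0, 0, 0, 0, 0.06, 0, 0, -0.02, 0, 0, 0, 0.06, 0, 0, -0.04, 0, 0, 0, 0.08])

```text
t: 10.4
ee_pos: [532.1, -394.1, 98.3]
tcp_rot: [-0.003, 0.863, 0.505, -0.001]
contact_force: [0.3, -0.2, -0.1]
finger_gap: 0.634
```

Run:
```python
from h import *
# controller yaw -11; key yaw ~ -3 ; key at ~ (437.5,108.5), z 147
plan([(533,-395,250,60.8,95,4),(533,-290,250,56,95,3),(437.5,108.5,250,-3,95,14),(437.5,108.5,250,-3,50,3)])
```

```text
t 10.4 pos [ 532.1 -394.1   98.3] rot [-2.600e-03  8.631e-01  5.050e-01 -8.000e-04] F [ 0.3 -0.2 -0.1] gap 0.634 q [-0.737  0.668  1.568 -0.     0.912 -0.225]
yaw 60.67
CALL -0.0001,0.0003,-0.0379,0,0,-0.0006,0.095,  -0.0001,0.0003,-0.0379,0,0,-0.0006,0.095,  -0.0001,0.0003,-0.0379,0,0,-0.0006,0.095,  -0.0001,0.0003,-0.0379,0,0,-0.0006,0.095,  0.0306,-0.0171,0,0,0,0.0279,0.095,  0.0301,-0.0179,0,0,0,0.0279,0.095,  0.0296,-0.0188,0,0,0,0.0279,0.095,  0.0198,-0.0216,0,0,0,0.0736,0.095
CALL 0.0181,-0.023,0,0,0,0.0736,0.095,  0.0164,-0.0242,0,0,0,0.0736,0.095,  0.0146,-0.0254,0,0,0,0.0736,0.095,  0.0127,-0.0264,0,0,0,0.0736,0.095,  0.0107,-0.0272,0,0,0,0.0736,0.095,  0.0087,-0.028,0,0,0,0.0736,0.095,  0.0066,-0.0285,0,0,0,0.0736,0.095,  0.0045,-0.0289,0,0,0,0.0736,0.095
CALL 0.0023,-0.0292,0,0,0,0.0736,0.095,  0.0002,-0.0293,0,0,0,0.0736,0.095,  -0.002,-0.0292,0,0,0,0.0736,0.095,  -0.0041,-0.029,0,0,0,0.0736,0.095,  -0.0062,-0.0286,0,0,0,0.0736,0.095,  0,0,0,0,0,0,0.05,  0,0,0,0,0,0,0.05,  0,0,0,0,0,0,0.05
```

>>> apply_moves(targets=[0, 0, -0.038, 0, 0, 0, 0.095, 0, 0, -0.038, 0, 0, 0, 0.095, 0, 0, -0.038, 0, 0, 0, 0.095, 0, 0, -0.038, 0, 0, 0, 0.095, 0.0306, -0.0171, 0, 0, 0, 0.0279, 0.095, 0.0301, -0.0179, 0, 0, 0, 0.0279, 0.095, 0.0296, -0.0188, 0, 0, 0, 0.0279, 0.095, 0.0198, -0.0216, 0, 0, 0, 0.0736, 0.095])

```text
t: 11.2
ee_pos: [526.7, -259.6, 252.4]
tcp_rot: [0.0, 0.9, 0.435, 0.0]
contact_force: [0.0, -0.6, -0.0]
finger_gap: 0.996
```

>>> apply_moves(targets=[0.0181, -0.023, 0, 0, 0, 0.0736, 0.095, 0.0164, -0.0242, 0, 0, 0, 0.0736, 0.095, 0.0146, -0.0254, 0, 0, 0, 0.0736, 0.095, 0.0127, -0.0264, 0, 0, 0, 0.0736, 0.095, 0.0107, -0.0272, 0, 0, 0, 0.0736, 0.095, 0.0087, -0.028, 0, 0, 0, 0.0736, 0.095, 0.0066, -0.0285, 0, 0, 0, 0.0736, 0.095, 0.0045, -0.0289, 0, 0, 0, 0.0736, 0.095])

```text
t: 12.0
ee_pos: [472.2, -32.4, 252.5]
tcp_rot: [0.0, 0.988, 0.154, 0.0]
contact_force: [-0.3, -0.1, -0.8]
finger_gap: 0.999
```

>>> apply_moves(targets=[0.0023, -0.0292, 0, 0, 0, 0.0736, 0.095, 0, -0.0293, 0, 0, 0, 0.0736, 0.095, -0.002, -0.0292, 0, 0, 0, 0.0736, 0.095, -0.0041, -0.029, 0, 0, 0, 0.0736, 0.095, -0.0062, -0.0286, 0, 0, 0, 0.0736, 0.095, 0, 0, 0, 0, 0, 0, 0.05, 0, 0, 0, 0, 0, 0, 0.05, 0, 0, 0, 0, 0, 0, 0.05])

```text
t: 12.8
ee_pos: [438.8, 108.3, 252.4]
tcp_rot: [0.0, 1.0, -0.027, 0.0]
contact_force: [-0.2, -0.7, 0.6]
finger_gap: 0.803
```

Run:
```python
from h import *
s=st();print(yaw_of(s))
p=imaging.camera("top");P=cloud(p)
print("cap",rect(P,(533,-395),90,20,50),rect(P,(533,-395),90,52,80))
p=imaging.camera("side");P=cloud(p)
print("cap",rect(P,(533,-395),90,52,80))
print("ring",rect(P,(533,-195),75,128,150))
```

```text
t 12.8 pos [438.8 108.3 252.4] rot [ 1.000e-04  9.996e-01 -2.730e-02  1.000e-04] F [-0.2 -0.7  0.6] gap 0.803 q [ 0.096  0.2    1.909 -0.     1.033  1.721]
-3.1267013661635508
cap (1650, array([ 530.9, -388.8,   35.1]), 'rectc', array([ 532. , -391.6]), 'size', array([131.6, 133. ]), 'pca deg', np.float64(137.7)) (247, array([ 531.6, -391.3,   62.1]), 'rectc', array([ 532.2, -393. ]), 'size', array([89.7, 21.2]), 'pca deg', np.float64(60.8))
cap (192, array([ 533. , -388.3,   59.2]), 'rectc', array([ 532.5, -389.5]), 'size', array([93.3, 29.1]), 'pca deg', np.float64(59.6))
ring (211, array([ 520.9, -192.8,  133.5]), 'rectc', array([ 525.8, -198.6]), 'size', array([ 77.7, 110.5]), 'pca deg', np.float64(108.2))
```

>>> apply_moves(targets=[-0.001, 0, 0.03, 0, 0, 0, 0.05, 0, 0, 0.03, 0, 0, 0, 0.05, 0, 0, 0.03, 0, 0, 0, 0.05, 0, 0, 0.02, 0, 0, 0, 0.05, 0, 0, 0.012, 0, 0, 0, 0.05, 0, 0, 0, 0, 0, 0, 0.02, 0, 0, 0, 0, 0, 0, 0.005, 0, 0, 0, 0, 0, 0, 0.005], squeeze=30)

```text
t: 13.7
ee_pos: [438.1, 108.7, 131.0]
tcp_rot: [-0.0, 1.0, -0.028, 0.001]
contact_force: [0.1, -0.2, 0.4]
finger_gap: 0.327
```

>>> apply_moves(targets=[0, 0, 0, 0, 0, 0, 0.005, 0, 0, 0, 0, 0, 0, 0.005, 0, 0, 0, 0, 0, 0, 0.005, 0, 0, 0, 0, 0, 0, 0.005, 0, 0, 0, 0, 0, 0, 0.005, 0, 0, 0, 0, 0, 0, 0.005, 0, 0, 0, 0, 0, 0, 0.005, 0, 0, 0, 0, 0, 0, 0.005])

```text
t: 14.5
ee_pos: [437.8, 108.8, 130.7]
tcp_rot: [0.0, 1.0, -0.027, 0.0]
contact_force: [-1.2, -4.6, 6.2]
finger_gap: 0.126
```

>>> apply_moves(targets=[0, 0, 0, 0, 0, -0.089, 0.005, 0, 0, 0, 0, 0, -0.089, 0.005, 0, 0, 0, 0, 0, -0.089, 0.005, 0, 0, 0, 0, 0, -0.089, 0.005, 0, 0, 0, 0, 0, -0.089, 0.005, 0, 0, 0, 0, 0, -0.089, 0.005, 0, 0, 0, 0, 0, -0.089, 0.005, 0, 0, 0, 0, 0, -0.089, 0.005])

```text
t: 15.3
ee_pos: [438.2, 107.9, 130.7]
tcp_rot: [0.001, 0.946, 0.325, 0.0]
contact_force: [0.7, -14.3, 5.5]
finger_gap: 0.125
```

>>> apply_moves(targets=[0, 0, 0, 0, 0, -0.089, 0.005, 0, 0, 0, 0, 0, -0.089, 0.005, 0, 0, 0, 0, 0, -0.089, 0.005, 0, 0, 0, 0, 0, -0.089, 0.005, 0, 0, 0, 0, 0, -0.089, 0.005, 0, 0, 0, 0, 0, -0.089, 0.005, 0, 0, 0, 0, 0, -0.089, 0.005, 0, 0, 0, 0, 0, -0.089, 0.005])

```text
t: 16.1
ee_pos: [439.1, 107.4, 130.8]
tcp_rot: [0.002, 0.773, 0.634, 0.0]
contact_force: [5.7, -18.5, 2.4]
finger_gap: 0.118
```

Run:
```python
from h import *
s=st();print(yaw_of(s),s["torque"])
```

```text
t 16.1 pos [439.1 107.4 130.8] rot [1.900e-03 7.733e-01 6.340e-01 5.000e-04] F [  5.7 -18.5   2.4] gap 0.118 q [ 0.095  0.371  2.065 -0.004  0.702  0.296]
78.6933285318619 [-3.59238234 -1.14440493 -0.11338768]
```

>>> apply_moves(targets=[0, 0, 0, 0, 0, 0, 0.04, 0, 0, 0, 0, 0, 0, 0.05, 0, 0, 0, 0, 0, 0, 0.05, 0, 0, 0, 0, 0, 0, 0.05, 0, 0, -0.02, 0, 0, 0, 0.05, 0, 0, -0.03, 0, 0, 0, 0.05, 0, 0, -0.03, 0, 0, 0, 0.05, 0, 0, 0, 0, 0, 0, 0.05])

```text
t: 16.9
ee_pos: [438.9, 109.3, 213.3]
tcp_rot: [0.002, 0.775, 0.632, 0.002]
contact_force: [-0.0, -0.1, -0.3]
finger_gap: 0.527
```

Run:
```python
from h import *
s=st();c=[*s["ee_pos"],yaw_of(s)]
p=imaging.camera("side");P=cloud(p);print("key",rect(P,(436,109),32,136,165))
plan([(444.7,219.5,c[2],79,50,4),(444.7,219.5,127,79,50,4)],c)
# arc
ex=np.array([np.cos(np.radians(-11)),np.sin(np.radians(-11))]);ey=np.array([-ex[1],ex[0]])
O=np.array([523.2,153.8])
R0=np.hypot(200,76);a0=np.arctan2(76,-200)
for th in np.arange(0,1.75,0.1):
    a=a0-th;xy=O+ex*(110+R0*np.cos(a))+ey*50;print(round(th,2),np.round(xy,1),round(70+R0*np.sin(a)-19,1))
```

```text
t 16.9 pos [438.9 109.3 213.3] rot [0.0015 0.7747 0.6323 0.0023] F [-0.  -0.1 -0.3] gap 0.527 q [0.098 0.246 1.968 0.    0.923 0.3  ]
key (190, array([438.9, 111.7, 148.3]), 'rectc', array([440.3, 109.3]), 'size', array([52.7, 16.2]), 'pca deg', np.float64(77.7))
CALL 0.0273,-0.0041,0,0,0,-0.0025,0.05,  0.0273,-0.004,0,0,0,-0.0025,0.05,  0.0273,-0.004,0,0,0,-0.0025,0.05,  0.0273,-0.0039,0,0,0,-0.0025,0.05,  0,0,0.0216,0,0,0,0.05,  0,0,0.0216,0,0,0,0.05,  0,0,0.0216,0,0,0,0.05,  0,0,0.0216,0,0,0,0.05
0.0 [444.4 220.1] 127.0
0.1 [452.8 218.4] 146.6
0.2 [463.1 216.4] 165.2
0.3 [475.2 214.1] 182.7
0.4 [488.9 211.4] 198.9
0.5 [504.2 208.4] 213.6
0.6 [520.8 205.2] 226.7
0.7 [538.6 201.7] 238.0
0.8 [557.5 198.1] 247.4
0.9 [577.1 194.3] 254.9
1.0 [597.4 190.3] 260.4
1.1 [618.2 186.3] 263.7
1.2 [639.1 182.2] 264.9
1.3 [660.1 178.1] 264.0
1.4 [680.9 174.1] 261.0
1.5 [701.2 170.1] 255.9
1.6 [721.  166.3] 248.7
1.7 [740.  162.6] 239.5
```

>>> apply_moves(targets=[0.0273, -0.004, 0, 0, 0, -0.0025, 0.05, 0.0273, -0.004, 0, 0, 0, -0.0025, 0.05, 0.0273, -0.004, 0, 0, 0, -0.0025, 0.05, 0.0273, -0.004, 0, 0, 0, -0.0025, 0.05, 0, 0, 0.0216, 0, 0, 0, 0.05, 0, 0, 0.0216, 0, 0, 0, 0.05, 0, 0, 0.0216, 0, 0, 0, 0.05, 0, 0, 0.0216, 0, 0, 0, 0.05])

```text
t: 17.75
ee_pos: [442.7, 219.2, 122.0]
tcp_rot: [-0.0, 0.772, 0.636, -0.001]
contact_force: [0.4, -0.6, 0.6]
finger_gap: 0.521
```

>>> apply_moves(targets=[0, 0, 0, 0, 0, 0, 0.05, 0, 0, 0, 0, 0, 0, 0.005, 0, 0, 0, 0, 0, 0, 0.005, 0, 0, 0, 0, 0, 0, 0.005, 0, 0, 0, 0, 0, 0, 0.005, 0, 0, 0, 0, 0, 0, 0.005, 0, 0, 0, 0, 0, 0, 0.005, 0, 0, 0, 0, 0, 0, 0.005], squeeze=25)

```text
t: 18.55
ee_pos: [445.3, 219.0, 124.4]
tcp_rot: [0.001, 0.772, 0.636, 0.002]
contact_force: [8.7, -4.5, -2.6]
finger_gap: 0.118
```

>>> apply_moves(targets=[0, 0.004, -0.0105, 0, 0, 0, 0.005, 0, 0.0046, -0.0095, 0, 0, 0, 0.005, 0, 0.0105, -0.0186, 0, 0, 0, 0.005, 0, 0.0123, -0.0175, 0, 0, 0, 0.005, 0, 0.014, -0.0162, 0, 0, 0, 0.005, 0, 0.0156, -0.0147, 0, 0, 0, 0.005, 0, 0.0169, -0.0131, 0, 0, 0, 0.005, 0, 0, 0, 0, 0, 0, 0.005])

```text
t: 19.35
ee_pos: [520.8, 204.3, 226.0]
tcp_rot: [-0.0, 0.772, 0.636, 0.001]
contact_force: [-8.8, 2.3, 8.4]
finger_gap: 0.113
```

Run:
```python
from h import *
s=st()
p=imaging.camera("side");cv2.imwrite("pics/hatch.png",cv2.resize(p["color"][100:400,150:480],None,fx=1.8,fy=1.8))
```

```text
t 19.35 pos [520.8 204.3 226. ] rot [-0.000e+00  7.718e-01  6.359e-01  6.000e-04] F [-8.8  2.3  8.4] gap 0.113 q [2.550e-01 3.860e-01 1.708e+00 1.000e-03 1.047e+00 4.480e-01]
```

View pics/hatch.png

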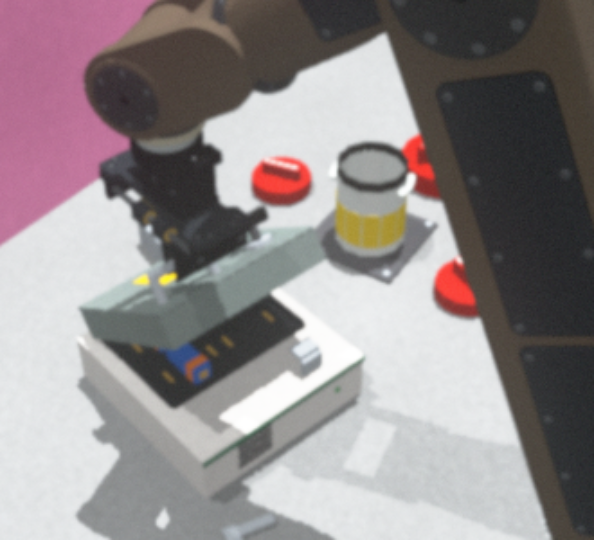

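The cover is up about 0.6 rad in the gripper, and a blue pack shows in the bay at crop (187,362). I'll keep following the arc.

>>> apply_moves(targets=[0, 0.0181, -0.0113, 0, 0, 0, 0.005, 0, 0.0192, -0.0094, 0, 0, 0, 0.005, 0, 0.02, -0.0075, 0, 0, 0, 0.005, 0, 0.0207, -0.0055, 0, 0, 0, 0.005, 0, 0.0211, -0.0033, 0, 0, 0, 0.005, 0, 0.0213, -0.0012, 0, 0, 0, 0.005, 0, 0.0107, 0.0004, 0, 0, 0, 0.005, 0, 0.0107, 0.0005, 0, 0, 0, 0.005])

```text
t: 20.2
ee_pos: [659.7, 177.1, 262.0]
tcp_rot: [0.0, 0.772, 0.636, 0.0]
contact_force: [-1.5, 0.2, 3.9]
finger_gap: 0.117
```

>>> apply_moves(targets=[0, 0.0105, 0.0015, 0, 0, 0, 0.005, 0, 0.0106, 0.0015, 0, 0, 0, 0.005, 0, 0.0103, 0.0025, 0, 0, 0, 0.005, 0, 0.0104, 0.0026, 0, 0, 0, 0.005, 0, 0.01, 0.0036, 0, 0, 0, 0.005, 0, 0.0101, 0.0036, 0, 0, 0, 0.005, 0, 0, 0, 0, 0, 0, 0.005, 0, 0, 0, 0, 0, 0, 0.005])

```text
t: 21.0
ee_pos: [720.3, 165.5, 245.4]
tcp_rot: [-0.0, 0.772, 0.636, -0.0]
contact_force: [2.1, 2.4, 0.2]
finger_gap: 0.116
```

>>> apply_moves(targets=[0, 0, 0, 0, 0, 0, 0.018, 0, 0, -0.005, 0, 0, 0, 0.018, 0, 0, -0.015, 0, 0, 0, 0.018, 0, 0, -0.02, 0, 0, 0, 0.018, 0, 0, -0.02, 0, 0, 0, 0.018, 0, 0, -0.03, 0, 0, 0, 0.018, 0, 0, -0.03, 0, 0, 0, 0.018, 0, 0, 0, 0, 0, 0, 0.018])

```text
t: 21.8
ee_pos: [720.2, 165.6, 371.3]
tcp_rot: [0.002, 0.772, 0.636, 0.003]
contact_force: [-0.0, -0.3, 0.1]
finger_gap: 0.191
```

Run:
```python
from h import *
plan([(640,182,360,79,60,2),(470,20,340,79,60,6)])
```

```text
t 21.8 pos [720.2 165.6 371.3] rot [0.0019 0.7716 0.6361 0.0029] F [-0.  -0.3  0.1] gap 0.191 q [ 0.137  0.583  0.988 -0.     1.563  0.329]
yaw 79.01
CALL 0.0004,-0.0409,0.0057,0,0,0.0001,0.06,  0.0004,-0.0409,0.0057,0,0,0.0001,0.06,  -0.0319,-0.0227,0.0033,0,0,0,0.06,  -0.0319,-0.0227,0.0033,0,0,0,0.06,  -0.0319,-0.0227,0.0033,0,0,0,0.06,  -0.0319,-0.0227,0.0033,0,0,0,0.06,  -0.0319,-0.0227,0.0033,0,0,0,0.06,  -0.0319,-0.0227,0.0033,0,0,0,0.06
```

>>> apply_moves(targets=[0, -0.041, 0.0057, 0, 0, 0, 0.06, 0, -0.041, 0.0057, 0, 0, 0, 0.06, -0.032, -0.0227, 0.0033, 0, 0, 0, 0.06, -0.032, -0.0227, 0.0033, 0, 0, 0, 0.06, -0.032, -0.0227, 0.0033, 0, 0, 0, 0.06, -0.032, -0.0227, 0.0033, 0, 0, 0, 0.06, -0.032, -0.0227, 0.0033, 0, 0, 0, 0.06, -0.032, -0.0227, 0.0033, 0, 0, 0, 0.06])

```text
t: 22.6
ee_pos: [467.1, 17.8, 334.3]
tcp_rot: [-0.0, 0.772, 0.636, -0.0]
contact_force: [-0.1, 0.2, -0.1]
finger_gap: 0.633
```

```bash
cat >> h.py <<'E'
OC=np.array([523.2,153.8]);EX=np.array([np.cos(np.radians(-11)),np.sin(np.radians(-11))]);EY=np.array([-EX[1],EX[0]])
def ctl(x): d=np.array(x[:2])-OC;return np.round([d@EX,d@EY],1)
def packs(n="top"):
    p=imaging.camera(n);P=cloud(p);out=[]
    for l in nets.masks_of(p,"pack1"):
        q=P[l["mask"]];q=q[~np.isnan(q[:,0])]
        if len(q)<10: continue
        zt=np.percentile(q[:,2],90);t=q[q[:,2]>zt-8];r=cv2.minAreaRect(t[:,:2].astype(np.float32))
        d=t[:,:2]-t[:,:2].mean(0);w,v=np.linalg.eigh(d.T@d)
        print(n,"conf",round(l["conf"],2),"px",np.round(l["position"]),"n",len(t),"ctr",np.round(r[0],1),"size",np.round(r[1],1),"ztop",round(zt,1),"yaw",round(np.degrees(np.arctan2(v[1,1],v[0,1]))%180,1),"ctl",ctl(r[0]))
    return p,P
E
python3 - <<'E'
from h import *
st()
p,P=packs("top");q,_=packs("side")
a=cv2.resize(p["color"][150:330,180:360],(600,600));b=cv2.resize(q["color"][130:380,170:370],(200*3//3*2-0,500))
cv2.imwrite("pics/bay.png",a);cv2.imwrite("pics/bayside.png",cv2.resize(q["color"][130:380,170:420],(600,600)))
E
```

```text
t 22.6 pos [467.1  17.8 334.3] rot [-2.000e-04  7.715e-01  6.362e-01 -4.000e-04] F [-0.1  0.2 -0.1] gap 0.633 q [-0.103  0.148  1.744 -0.     1.25   0.089]
top conf 0.76 px [241. 236.] n 219 ctr [521.6 200.6] size [25.8 60.5] ztop 96.8 yaw 169.0 ctl [-10.5  45.6]
top conf 0.54 px [244. 210.] n 204 ctr [589.9 187.7] size [25.  58.4] ztop 96.8 yaw 166.4 ctl [59. 46.]
side conf 0.81 px [254. 302.] n 255 ctr [525.5 204. ] size [27.8 64. ] ztop 94.5 yaw 167.4 ctl [-7.3 49.7]
side conf 0.81 px [269. 264.] n 222 ctr [571.5  99.6] size [27.6 65.7] ztop 95.1 yaw 170.3 ctl [ 57.8 -44. ]
side conf 0.78 px [232. 283.] n 238 ctr [587.6 190.4] size [26.6 75.5] ztop 94.6 yaw 164.8 ctl [56.3 48.2]
```

View pics/bay.png

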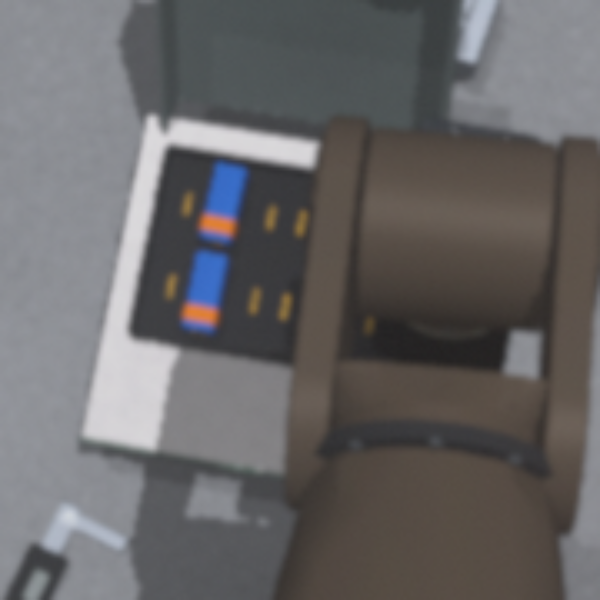

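View pics/bayside.png

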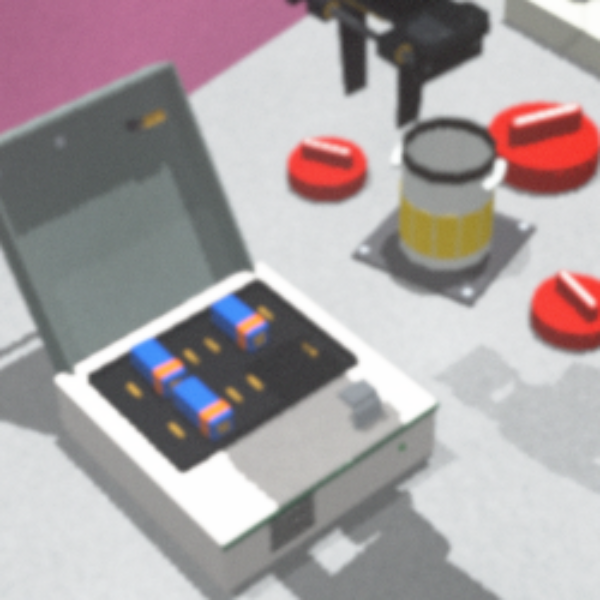

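Both views show the cover open against its stop. The side crop shows three packs, at (240,322), (158,362) and (203,405); their long axes run along the controller's x in the measurements (yaw 169°). The side view takes in the whole bay and there is no fourth. I'll pick the front one first.

Run:
```python
from h import *
plan([(522.8,201.8,180,-11,60,13),(522.8,201.8,180,-11,60,3)])
```

```text
t 22.8 pos [468.7  18.3 335.1] rot [2.000e-04 7.720e-01 6.356e-01 2.000e-04] F [ 0.1 -0.1  0.5] gap 0.631 q [-0.102  0.15   1.741 -0.     1.251  0.091]
yaw 78.93
CALL 0.0147,0.0014,0.0119,0,0,0.1207,0.06,  0.0147,-0.0004,0.0119,0,0,0.1207,0.06,  0.0146,-0.0022,0.0119,0,0,0.1207,0.06,  0.0142,-0.0039,0.0119,0,0,0.1207,0.06,  0.0136,-0.0056,0.0119,0,0,0.1207,0.06,  0.0128,-0.0072,0.0119,0,0,0.1207,0.06,  0.0119,-0.0087,0.0119,0,0,0.1207,0.06,  0.0108,-0.01,0.0119,0,0,0.1207,0.06
CALL 0.0095,-0.0113,0.0119,0,0,0.1207,0.06,  0.008,-0.0123,0.0119,0,0,0.1207,0.06,  0.0065,-0.0132,0.0119,0,0,0.1207,0.06,  0.0049,-0.0139,0.0119,0,0,0.1207,0.06,  0.0031,-0.0144,0.0119,0,0,0.1207,0.06,  0,0,0,0,0,0,0.06,  0,0,0,0,0,0,0.06,  0,0,0,0,0,0,0.06
```

>>> apply_moves(targets=[0.0147, 0.0014, 0.0119, 0, 0, 0.1207, 0.06, 0.0147, -0.0004, 0.0119, 0, 0, 0.1207, 0.06, 0.0146, -0.0022, 0.0119, 0, 0, 0.1207, 0.06, 0.0142, -0.0039, 0.0119, 0, 0, 0.1207, 0.06, 0.0136, -0.0056, 0.0119, 0, 0, 0.1207, 0.06, 0.0128, -0.0072, 0.0119, 0, 0, 0.1207, 0.06, 0.0119, -0.0087, 0.0119, 0, 0, 0.1207, 0.06, 0.0108, -0.01, 0.0119, 0, 0, 0.1207, 0.06])

```text
t: 23.6
ee_pos: [502.8, 133.3, 238.7]
tcp_rot: [-0.0, 0.979, 0.203, -0.0]
contact_force: [-0.8, 0.3, 0.2]
finger_gap: 0.635
```

>>> apply_moves(targets=[0.0095, -0.0113, 0.0119, 0, 0, 0.1207, 0.06, 0.008, -0.0123, 0.0119, 0, 0, 0.1207, 0.06, 0.0065, -0.0132, 0.0119, 0, 0, 0.1207, 0.06, 0.0049, -0.0139, 0.0119, 0, 0, 0.1207, 0.06, 0.0031, -0.0144, 0.0119, 0, 0, 0.1207, 0.06, 0, 0, 0, 0, 0, 0, 0.06, 0, 0, 0, 0, 0, 0, 0.06, 0, 0, 0, 0, 0, 0, 0.06])

```text
t: 24.4
ee_pos: [523.0, 202.2, 180.5]
tcp_rot: [0.0, 0.996, -0.093, 0.0]
contact_force: [0.3, 0.1, -0.9]
finger_gap: 0.63
```

Run:
```python
from h import *
s=st();print(yaw_of(s));packs("side")
```

```text
t 24.4 pos [523.  202.2 180.5] rot [ 0.000e+00  9.956e-01 -9.350e-02  2.000e-04] F [ 0.3  0.1 -0.9] gap 0.63 q [ 0.251  0.438  1.759 -0.     0.944  2.009]
-10.725702699414093
side conf 0.77 px [255. 301.] n 251 ctr [525.1 204. ] size [25.7 65.5] ztop 94.5 yaw 167.3 ctl [-7.7 49.7]
side conf 0.73 px [272. 265.] n 154 ctr [544.  124.9] size [ 46.9 114.7] ztop 94.2 yaw 162.8 ctl [ 25.9 -24.4]
side conf 0.57 px [236. 284.] n 230 ctr [568.8 200.4] size [ 30.6 115.1] ztop 95.0 yaw 164.5 ctl [35.9 54.5]
```

Descend 106 mm to z ≈ 74.5 and grip at 25 N.

>>> apply_moves(targets=[0, 0, 0.04, 0, 0, 0, 0.06, 0, 0, 0.03, 0, 0, 0, 0.06, 0, 0, 0.02, 0, 0, 0, 0.06, 0, 0, 0.015, 0, 0, 0, 0.06, 0, 0, 0, 0, 0, 0, 0.03, 0, 0, 0, 0, 0, 0, 0.01, 0, 0, 0, 0, 0, 0, 0.01, 0, 0, 0, 0, 0, 0, 0.01], squeeze=25)

```text
t: 25.3
ee_pos: [523.4, 202.4, 76.1]
tcp_rot: [-0.0, 0.995, -0.095, 0.001]
contact_force: [-0.2, 0.2, -0.5]
finger_gap: 0.349
```

>>> apply_moves(targets=[0, 0, 0, 0, 0, 0, 0.01, 0, 0, 0, 0, 0, 0, 0.01, 0, 0, -0.01, 0, 0, 0, 0.01, 0, 0, -0.02, 0, 0, 0, 0.01, 0, 0, -0.03, 0, 0, 0, 0.01, 0, 0, -0.04, 0, 0, 0, 0.01, 0, 0, -0.04, 0, 0, 0, 0.01, 0, 0, -0.01, 0, 0, 0, 0.01])

```text
t: 26.1
ee_pos: [524.0, 202.7, 229.8]
tcp_rot: [-0.001, 0.995, -0.095, 0.003]
contact_force: [0.8, -0.5, -0.4]
finger_gap: 0.254
```

Run:
```python
from h import *
plan([(533,-195.5,225,-10.7,10,14),(533,-195.5,225,-10.7,10,2)])
```

```text
t 26.1 pos [524.  202.7 229.8] rot [-0.0011  0.9955 -0.0949  0.0031] F [ 0.8 -0.5 -0.4] gap 0.254 q [ 0.252  0.383  1.701 -0.     1.051  2.012]
yaw -10.89
CALL 0.006,0.0278,0.0003,0,0,-0.0002,0.01,  0.006,0.0278,0.0003,0,0,-0.0002,0.01,  0.006,0.0278,0.0003,0,0,-0.0002,0.01,  0.006,0.0278,0.0003,0,0,-0.0002,0.01,  0.006,0.0278,0.0003,0,0,-0.0002,0.01,  0.006,0.0278,0.0003,0,0,-0.0002,0.01,  0.006,0.0278,0.0003,0,0,-0.0002,0.01,  0.006,0.0278,0.0003,0,0,-0.0002,0.01
CALL 0.0059,0.0278,0.0003,0,0,-0.0002,0.01,  0.0059,0.0278,0.0003,0,0,-0.0002,0.01,  0.0059,0.0278,0.0003,0,0,-0.0002,0.01,  0.0059,0.0278,0.0003,0,0,-0.0002,0.01,  0.0059,0.0278,0.0003,0,0,-0.0002,0.01,  0.0059,0.0278,0.0003,0,0,-0.0002,0.01,  0,0,0,0,0,0,0.01,  0,0,0,0,0,0,0.01
```

>>> apply_moves(targets=[0.006, 0.0278, 0, 0, 0, 0, 0.01, 0.006, 0.0278, 0, 0, 0, 0, 0.01, 0.006, 0.0278, 0, 0, 0, 0, 0.01, 0.006, 0.0278, 0, 0, 0, 0, 0.01, 0.006, 0.0278, 0, 0, 0, 0, 0.01, 0.006, 0.0278, 0, 0, 0, 0, 0.01, 0.006, 0.0278, 0, 0, 0, 0, 0.01, 0.006, 0.0278, 0, 0, 0, 0, 0.01])

```text
t: 26.9
ee_pos: [527.6, -26.2, 224.8]
tcp_rot: [-0.0, 0.995, -0.095, -0.0]
contact_force: [2.0, 0.3, -0.6]
finger_gap: 0.252
```

>>> apply_moves(targets=[0.006, 0.0278, 0, 0, 0, 0, 0.01, 0.006, 0.0278, 0, 0, 0, 0, 0.01, 0.006, 0.0278, 0, 0, 0, 0, 0.01, 0.006, 0.0278, 0, 0, 0, 0, 0.01, 0.006, 0.0278, 0, 0, 0, 0, 0.01, 0.006, 0.0278, 0, 0, 0, 0, 0.01, 0, 0, 0, 0, 0, 0, 0.01, 0, 0, 0, 0, 0, 0, 0.01])

```text
t: 27.7
ee_pos: [531.4, -195.8, 224.6]
tcp_rot: [-0.0, 0.995, -0.096, -0.001]
contact_force: [-0.0, 0.4, -1.3]
finger_gap: 0.251
```

Run:
```python
from h import *
st()
q,Q=packs("side")
for n in ["tub_mouth","tub_hook"]:
    print(n,[(np.round(l["position"],1),round(l["conf"],2),np.round(at_z(q,l["position"],120 if n=="tub_mouth" else 114),1)) for l in nets.landmark_of(q,n)])
cv2.imwrite("pics/overtub.png",cv2.resize(q["color"][80:330,200:450],(600,600)))
```

```text
t 27.7 pos [ 531.4 -195.8  224.6] rot [-3.000e-04  9.954e-01 -9.550e-02 -5.000e-04] F [-0.   0.4 -1.3] gap 0.251 q [-0.47   0.398  1.692  0.     1.053  1.292]
side conf 0.91 px [268. 266.] n 218 ctr [572.5  99.1] size [28.  61.4] ztop 94.8 yaw 170.2 ctl [ 58.8 -44.3]
side conf 0.78 px [237. 282.] n 228 ctr [591.3 189.8] size [26.7 63.9] ztop 94.6 yaw 166.0 ctl [60.  48.3]
side conf 0.47 px [366. 164.] n 99 ctr [ 529.7 -193.6] size [28.5 58.9] ztop 241.7 yaw 174.0 ctl [  72.7 -339.8]
tub_mouth [(array([358.5, 192.4]), 0.95, array([ 538.4, -206.2,  120. ]))]
tub_hook [(array([336.9, 187.4]), 0.8, array([ 598.8, -196.3,  114. ]))]
```

View pics/overtub.png

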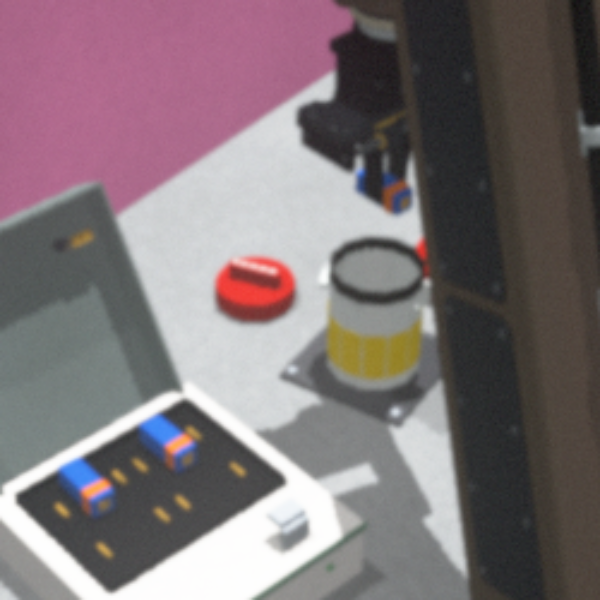

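The pack hangs at crop (383,190) above the open tub at (377,268). I'll lower it and release inside.

>>> apply_moves(targets=[0.002, 0, 0.02, 0, 0, 0, 0.01, 0, 0, 0.03, 0, 0, 0, 0.01, 0, 0, 0.03, 0, 0, 0, 0.01, 0, 0, 0.025, 0, 0, 0, 0.01, 0, 0, 0.02, 0, 0, 0, 0.01, 0, 0, 0.015, 0, 0, 0, 0.01, 0, 0, 0, 0, 0, 0, 0.01, 0, 0, 0, 0, 0, 0, 0.01])

```text
t: 28.7
ee_pos: [534.1, -195.7, 85.5]
tcp_rot: [0.0, 0.996, -0.095, 0.0]
contact_force: [-0.0, 0.1, -1.8]
finger_gap: 0.247
```

>>> apply_moves(targets=[0, 0, 0, 0, 0, 0, 0.04, 0, 0, 0, 0, 0, 0, 0.04, 0, 0, 0, 0, 0, 0, 0.04, 0, 0, -0.01, 0, 0, 0, 0.04, 0, 0, -0.03, 0, 0, 0, 0.04, 0, 0, -0.04, 0, 0, 0, 0.04, 0, 0, -0.03, 0, 0, 0, 0.06, 0, 0, -0.025, 0, 0, 0, 0.06])

```text
t: 29.5
ee_pos: [533.9, -196.2, 223.1]
tcp_rot: [0.0, 0.995, -0.095, 0.001]
contact_force: [0.4, 0.6, -0.2]
finger_gap: 0.536
```

Run:
```python
from h import *
q,Q=packs("side")
plan([(589.5,188.3,200,-11,60,15),(589.5,188.3,180,-11,60,1)])
```

```text
side conf 0.7 px [269. 265.] n 223 ctr [572.8  99.7] size [29.  66.3] ztop 94.7 yaw 168.5 ctl [ 59.  -43.7]
side conf 0.52 px [236. 286.] n 203 ctr [590.1 191.5] size [24.5 57.6] ztop 94.9 yaw 166.6 ctl [58.5 49.8]
t 29.6 pos [ 534.9 -196.6  224.5] rot [ 0.0012  0.9955 -0.0949  0.0031] F [-0.5 -0.7 -0.2] gap 0.605 q [-0.468  0.4    1.689 -0.     1.046  1.293]
yaw -10.89
CALL -0.0013,-0.0259,0.0016,0,0,0.0001,0.06,  -0.0013,-0.0259,0.0016,0,0,0.0001,0.06,  -0.0013,-0.0259,0.0016,0,0,0.0001,0.06,  -0.0013,-0.0259,0.0016,0,0,0.0001,0.06,  -0.0013,-0.0259,0.0016,0,0,0.0001,0.06,  -0.0013,-0.0259,0.0016,0,0,0.0001,0.06,  -0.0013,-0.0259,0.0016,0,0,0.0001,0.06,  -0.0013,-0.0259,0.0016,0,0,0.0001,0.06
CALL -0.0013,-0.0259,0.0016,0,0,0.0001,0.06,  -0.0013,-0.0259,0.0016,0,0,0.0001,0.06,  -0.0013,-0.0259,0.0016,0,0,0.0001,0.06,  -0.0013,-0.0259,0.0016,0,0,0.0001,0.06,  -0.0013,-0.0259,0.0016,0,0,0.0001,0.06,  -0.0013,-0.0259,0.0016,0,0,0.0001,0.06,  -0.0013,-0.0259,0.0016,0,0,0.0001,0.06,  0,0,0.02,0,0,0,0.06
```

>>> apply_moves(targets=[-0.0013, -0.0259, 0.0016, 0, 0, 0, 0.06, -0.0013, -0.0259, 0.0016, 0, 0, 0, 0.06, -0.0013, -0.0259, 0.0016, 0, 0, 0, 0.06, -0.0013, -0.0259, 0.0016, 0, 0, 0, 0.06, -0.0013, -0.0259, 0.0016, 0, 0, 0, 0.06, -0.0013, -0.0259, 0.0016, 0, 0, 0, 0.06, -0.0013, -0.0259, 0.0016, 0, 0, 0, 0.06, -0.0013, -0.0259, 0.0016, 0, 0, 0, 0.06])

```text
t: 30.4
ee_pos: [562.5, 10.4, 207.1]
tcp_rot: [0.0, 0.995, -0.095, -0.0]
contact_force: [0.1, -0.1, -0.3]
finger_gap: 0.63
```

>>> apply_moves(targets=[-0.0013, -0.0259, 0.0016, 0, 0, 0, 0.06, -0.0013, -0.0259, 0.0016, 0, 0, 0, 0.06, -0.0013, -0.0259, 0.0016, 0, 0, 0, 0.06, -0.0013, -0.0259, 0.0016, 0, 0, 0, 0.06, -0.0013, -0.0259, 0.0016, 0, 0, 0, 0.06, -0.0013, -0.0259, 0.0016, 0, 0, 0, 0.06, -0.0013, -0.0259, 0.0016, 0, 0, 0, 0.06, 0, 0, 0.02, 0, 0, 0, 0.06])

```text
t: 31.2
ee_pos: [588.9, 191.8, 177.4]
tcp_rot: [-0.001, 0.996, -0.094, 0.002]
contact_force: [-0.4, -0.3, 0.4]
finger_gap: 0.634
```

Run:
```python
from h import *
st();packs("side");packs("top")
```

```text
t 31.2 pos [588.9 191.8 177.4] rot [-7.000e-04  9.956e-01 -9.380e-02  1.700e-03] F [-0.4 -0.3  0.4] gap 0.634 q [0.208 0.519 1.618 0.    1.001 1.967]
side conf 0.89 px [235. 283.] n 218 ctr [591.7 189.6] size [25.6 64. ] ztop 94.4 yaw 164.2 ctl [60.4 48.2]
side conf 0.85 px [269. 266.] n 212 ctr [572.3  99.9] size [25.3 61.9] ztop 94.7 yaw 168.5 ctl [ 58.5 -43.6]
top conf 0.66 px [280. 222.] n 186 ctr [567.4  98.2] size [22.6 58.4] ztop 96.9 yaw 168.9 ctl [ 54.  -46.1]
top conf 0.46 px [387. 229.] n 118 ctr [ 536.1 -172.5] size [28.8 62.8] ztop 32.8 yaw 174.1 ctl [  74.9 -317.9]
```

>>> apply_moves(targets=[0.001, 0.0025, 0.03, 0, 0, 0.03, 0.06, 0, 0, 0.03, 0, 0, 0, 0.06, 0, 0, 0.025, 0, 0, 0, 0.06, 0, 0, 0.017, 0, 0, 0, 0.06, 0, 0, 0, 0, 0, 0, 0.03, 0, 0, 0, 0, 0, 0, 0.01, 0, 0, 0, 0, 0, 0, 0.01, 0, 0, 0, 0, 0, 0, 0.01], squeeze=25)

```text
t: 32.2
ee_pos: [589.2, 186.4, 75.4]
tcp_rot: [-0.0, 0.994, -0.11, 0.001]
contact_force: [-0.2, -0.5, 0.4]
finger_gap: 0.349
```

>>> apply_moves(targets=[0, 0, 0, 0, 0, 0, 0.01, 0, 0, 0, 0, 0, 0, 0.01, 0, 0, -0.01, 0, 0, 0, 0.01, 0, 0, -0.02, 0, 0, 0, 0.01, 0, 0, -0.03, 0, 0, 0, 0.01, 0, 0, -0.04, 0, 0, 0, 0.01, 0, 0, -0.04, 0, 0, 0, 0.01, 0, 0, -0.01, 0, 0, 0, 0.01])

```text
t: 33.0
ee_pos: [589.7, 186.7, 229.1]
tcp_rot: [-0.001, 0.994, -0.11, 0.003]
contact_force: [0.3, 0.1, -0.0]
finger_gap: 0.252
```

Run:
```python
from h import *
plan([(533,-195.5,225,-12.5,10,14),(533,-195.5,225,-12.5,10,2)])
```

```text
t 33.0 pos [589.7 186.7 229.1] rot [-9.000e-04  9.939e-01 -1.098e-01  3.100e-03] F [ 0.3  0.1 -0. ] gap 0.252 q [ 0.2    0.466  1.562 -0.     1.107  1.991]
yaw -12.61
CALL 0.002,0.0275,0.0003,0,0,-0.0001,0.01,  0.002,0.0275,0.0003,0,0,-0.0001,0.01,  0.002,0.0275,0.0003,0,0,-0.0001,0.01,  0.002,0.0275,0.0003,0,0,-0.0001,0.01,  0.002,0.0275,0.0003,0,0,-0.0001,0.01,  0.002,0.0275,0.0003,0,0,-0.0001,0.01,  0.002,0.0275,0.0003,0,0,-0.0001,0.01,  0.002,0.0275,0.0003,0,0,-0.0001,0.01
CALL 0.002,0.0275,0.0003,0,0,-0.0001,0.01,  0.002,0.0275,0.0003,0,0,-0.0001,0.01,  0.002,0.0275,0.0003,0,0,-0.0001,0.01,  0.002,0.0275,0.0003,0,0,-0.0001,0.01,  0.002,0.0275,0.0003,0,0,-0.0001,0.01,  0.002,0.0275,0.0003,0,0,-0.0001,0.01,  0,0,0,0,0,0,0.01,  0,0,0,0,0,0,0.01
```

>>> apply_moves(targets=[0.002, 0.0275, 0, 0, 0, 0, 0.01, 0.002, 0.0275, 0, 0, 0, 0, 0.01, 0.002, 0.0275, 0, 0, 0, 0, 0.01, 0.002, 0.0275, 0, 0, 0, 0, 0.01, 0.002, 0.0275, 0, 0, 0, 0, 0.01, 0.002, 0.0275, 0, 0, 0, 0, 0.01, 0.002, 0.0275, 0, 0, 0, 0, 0.01, 0.002, 0.0275, 0, 0, 0, 0, 0.01])

```text
t: 33.8
ee_pos: [555.5, -32.8, 223.8]
tcp_rot: [0.0, 0.994, -0.11, -0.001]
contact_force: [0.6, 0.4, -1.2]
finger_gap: 0.257
```

>>> apply_moves(targets=[0.002, 0.0275, 0, 0, 0, 0, 0.01, 0.002, 0.0275, 0, 0, 0, 0, 0.01, 0.002, 0.0275, 0, 0, 0, 0, 0.01, 0.002, 0.0275, 0, 0, 0, 0, 0.01, 0.002, 0.0275, 0, 0, 0, 0, 0.01, 0.002, 0.0275, 0, 0, 0, 0, 0.01, 0, 0, 0, 0, 0, 0, 0.01, 0, 0, 0, 0, 0, 0, 0.01])

```text
t: 34.6
ee_pos: [531.4, -195.5, 223.7]
tcp_rot: [-0.0, 0.994, -0.11, -0.0]
contact_force: [-0.3, -1.0, -1.1]
finger_gap: 0.251
```

Run:
```python
from h import *
st();packs("side")
```

```text
t 34.6 pos [ 531.4 -195.5  223.7] rot [-2.000e-04  9.939e-01 -1.105e-01 -5.000e-04] F [-0.3 -1.  -1.1] gap 0.251 q [-0.469  0.398  1.693  0.     1.051  1.323]
side conf 0.67 px [363. 162.] n 70 ctr [ 529.8 -192.7] size [27.2 59.3] ztop 242.1 yaw 168.4 ctl [  72.6 -338.9]
side conf 0.59 px [271. 264.] n 220 ctr [570.3 100.4] size [27.3 61.5] ztop 94.8 yaw 168.8 ctl [ 56.4 -43.4]
```

>>> apply_moves(targets=[0.002, 0, 0.02, 0, 0, 0, 0.01, 0, 0, 0.03, 0, 0, 0, 0.01, 0, 0, 0.03, 0, 0, 0, 0.01, 0, 0, 0.025, 0, 0, 0, 0.01, 0, 0, 0.02, 0, 0, 0, 0.01, 0, 0, 0.012, 0, 0, 0, 0.01, 0, 0, 0, 0, 0, 0, 0.01, 0, 0, 0, 0, 0, 0, 0.01])

```text
t: 35.5
ee_pos: [534.2, -195.6, 87.7]
tcp_rot: [0.0, 0.994, -0.11, 0.0]
contact_force: [1.2, 0.1, -1.3]
finger_gap: 0.249
```

>>> apply_moves(targets=[0, 0, 0, 0, 0, 0, 0.04, 0, 0, 0, 0, 0, 0, 0.04, 0, 0, 0, 0, 0, 0, 0.04, 0, 0, -0.01, 0, 0, 0, 0.04, 0, 0, -0.03, 0, 0, 0, 0.04, 0, 0, -0.04, 0, 0, 0, 0.04, 0, 0, -0.03, 0, 0, 0, 0.06, 0, 0, -0.025, 0, 0, 0, 0.06])

```text
t: 36.3
ee_pos: [533.9, -195.9, 225.1]
tcp_rot: [0.0, 0.994, -0.11, 0.001]
contact_force: [-1.0, -0.2, -0.4]
finger_gap: 0.54
```

Run:
```python
from h import *
q,Q=packs("side")
plan([(569.3,98.8,200,-11,60,13),(569.3,98.8,180,-11,60,3)])
```

```text
side conf 0.84 px [271. 264.] n 222 ctr [571.3 100.2] size [26.9 62.8] ztop 94.8 yaw 168.9 ctl [ 57.5 -43.4]
t 36.4 pos [ 534.9 -196.3  226.4] rot [ 0.0012  0.9939 -0.1099  0.0031] F [-0.3 -0.3 -0.5] gap 0.602 q [-0.468  0.398  1.686 -0.     1.051  1.323]
yaw -12.61
CALL -0.0024,-0.0227,0.002,0,0,-0.0022,0.06,  -0.0023,-0.0227,0.002,0,0,-0.0022,0.06,  -0.0023,-0.0227,0.002,0,0,-0.0022,0.06,  -0.0022,-0.0227,0.002,0,0,-0.0022,0.06,  -0.0022,-0.0228,0.002,0,0,-0.0022,0.06,  -0.0021,-0.0228,0.002,0,0,-0.0022,0.06,  -0.0021,-0.0228,0.002,0,0,-0.0022,0.06,  -0.002,-0.0228,0.002,0,0,-0.0022,0.06
CALL -0.002,-0.0228,0.002,0,0,-0.0022,0.06,  -0.0019,-0.0228,0.002,0,0,-0.0022,0.06,  -0.0019,-0.0228,0.002,0,0,-0.0022,0.06,  -0.0018,-0.0228,0.002,0,0,-0.0022,0.06,  -0.0018,-0.0228,0.002,0,0,-0.0022,0.06,  0,0,0.0067,0,0,0,0.06,  0,0,0.0067,0,0,0,0.06,  0,0,0.0067,0,0,0,0.06
```

>>> apply_moves(targets=[-0.0022, -0.0227, 0.002, 0, 0, -0.0022, 0.06, -0.0022, -0.0227, 0.002, 0, 0, -0.0022, 0.06, -0.0022, -0.0227, 0.002, 0, 0, -0.0022, 0.06, -0.0022, -0.0227, 0.002, 0, 0, -0.0022, 0.06, -0.0022, -0.0227, 0.002, 0, 0, -0.0022, 0.06, -0.002, -0.0227, 0.002, 0, 0, -0.0022, 0.06, -0.002, -0.0227, 0.002, 0, 0, -0.0022, 0.06, -0.002, -0.0227, 0.002, 0, 0, -0.0022, 0.06])

```text
t: 37.2
ee_pos: [555.2, -13.8, 205.9]
tcp_rot: [0.0, 0.995, -0.101, -0.0]
contact_force: [0.3, 0.3, 0.5]
finger_gap: 0.631
```

>>> apply_moves(targets=[-0.002, -0.0227, 0.002, 0, 0, -0.0022, 0.06, -0.002, -0.0227, 0.002, 0, 0, -0.0022, 0.06, -0.002, -0.0227, 0.002, 0, 0, -0.0022, 0.06, -0.002, -0.0227, 0.002, 0, 0, -0.0022, 0.06, -0.002, -0.0227, 0.002, 0, 0, -0.0022, 0.06, 0, 0, 0.0067, 0, 0, 0, 0.06, 0, 0, 0.0067, 0, 0, 0, 0.06, 0, 0, 0.0067, 0, 0, 0, 0.06])

```text
t: 38.0
ee_pos: [567.7, 97.7, 175.3]
tcp_rot: [0.0, 0.995, -0.096, -0.0]
contact_force: [0.5, -0.7, 0.4]
finger_gap: 0.628
```

Run:
```python
from h import *
s=st();print(yaw_of(s));packs("side");packs("top")
```

```text
t 38.0 pos [567.7  97.7 175.3] rot [ 2.000e-04  9.954e-01 -9.590e-02 -3.000e-04] F [ 0.5 -0.7  0.4] gap 0.628 q [ 0.056  0.465  1.726 -0.     0.951  1.819]
-11.007982429743882
side conf 0.73 px [270. 266.] n 224 ctr [572.1  98.3] size [30.5 64.5] ztop 94.7 yaw 169.8 ctl [ 58.6 -45.2]
top conf 0.58 px [386. 227.] n 111 ctr [ 543.6 -177.2] size [22.5 43.4] ztop 33.3 yaw 0.9 ctl [  83.2 -321.1]
top conf 0.47 px [399. 235.] n 192 ctr [ 532.9 -213.9] size [24.1 59.5] ztop 32.8 yaw 164.8 ctl [  79.7 -359.1]
top conf 0.24 px [390. 234.] n 334 ctr [ 533.3 -196.5] size [100.8 101.1] ztop 125.6 yaw 146.8 ctl [  76.8 -341.9]
```

>>> apply_moves(targets=[0.002, 0, 0.03, 0, 0, 0, 0.06, 0, 0, 0.03, 0, 0, 0, 0.06, 0, 0, 0.025, 0, 0, 0, 0.06, 0, 0, 0.015, 0, 0, 0, 0.06, 0, 0, 0, 0, 0, 0, 0.03, 0, 0, 0, 0, 0, 0, 0.01, 0, 0, 0, 0, 0, 0, 0.01, 0, 0, 0, 0, 0, 0, 0.01], squeeze=25)

```text
t: 39.0
ee_pos: [570.4, 98.1, 77.1]
tcp_rot: [-0.0, 0.995, -0.096, 0.001]
contact_force: [0.9, -0.7, 0.3]
finger_gap: 0.35
```

>>> apply_moves(targets=[0, 0, 0, 0, 0, 0, 0.01, 0, 0, 0, 0, 0, 0, 0.01, 0, 0, -0.01, 0, 0, 0, 0.01, 0, 0, -0.02, 0, 0, 0, 0.01, 0, 0, -0.03, 0, 0, 0, 0.01, 0, 0, -0.04, 0, 0, 0, 0.01, 0, 0, -0.04, 0, 0, 0, 0.01, 0, 0, -0.01, 0, 0, 0, 0.01])

```text
t: 39.8
ee_pos: [571.1, 98.3, 230.9]
tcp_rot: [-0.0, 0.995, -0.096, 0.003]
contact_force: [0.7, -0.1, -0.7]
finger_gap: 0.252
```

Run:
```python
from h import *
plan([(533,-195.5,225,-11,10,12),(533,-195.5,225,-11,10,4)])
```

```text
t 39.8 pos [571.1  98.3 230.9] rot [-5.000e-04  9.954e-01 -9.560e-02  3.200e-03] F [ 0.7 -0.1 -0.7] gap 0.252 q [ 0.056  0.407  1.657 -0.     1.071  1.819]
yaw -10.97
CALL 0.0015,0.0246,0.0005,0,0,0,0.01,  0.0015,0.0246,0.0005,0,0,0,0.01,  0.0015,0.0246,0.0005,0,0,0,0.01,  0.0015,0.0246,0.0005,0,0,0,0.01,  0.0015,0.0246,0.0005,0,0,0,0.01,  0.0015,0.0246,0.0005,0,0,0,0.01,  0.0015,0.0246,0.0005,0,0,0,0.01,  0.0015,0.0246,0.0005,0,0,0,0.01
CALL 0.0015,0.0246,0.0005,0,0,0,0.01,  0.0015,0.0246,0.0005,0,0,0,0.01,  0.0015,0.0246,0.0005,0,0,0,0.01,  0.0016,0.0246,0.0005,0,0,0,0.01,  0,0,0,0,0,0,0.01,  0,0,0,0,0,0,0.01,  0,0,0,0,0,0,0.01,  0,0,0,0,0,0,0.01
```

>>> apply_moves(targets=[0.0015, 0.0246, 0, 0, 0, 0, 0.01, 0.0015, 0.0246, 0, 0, 0, 0, 0.01, 0.0015, 0.0246, 0, 0, 0, 0, 0.01, 0.0015, 0.0246, 0, 0, 0, 0, 0.01, 0.0015, 0.0246, 0, 0, 0, 0, 0.01, 0.0015, 0.0246, 0, 0, 0, 0, 0.01, 0.0015, 0.0246, 0, 0, 0, 0, 0.01, 0.0015, 0.0246, 0, 0, 0, 0, 0.01])

```text
t: 40.6
ee_pos: [543.8, -98.3, 225.9]
tcp_rot: [-0.0, 0.995, -0.096, -0.0]
contact_force: [0.1, -0.6, -1.0]
finger_gap: 0.253
```

>>> apply_moves(targets=[0.0015, 0.0246, 0, 0, 0, 0, 0.01, 0.0015, 0.0246, 0, 0, 0, 0, 0.01, 0.0015, 0.0246, 0, 0, 0, 0, 0.01, 0.0015, 0.0246, 0, 0, 0, 0, 0.01, 0, 0, 0, 0, 0, 0, 0.01, 0, 0, 0, 0, 0, 0, 0.01, 0, 0, 0, 0, 0, 0, 0.01, 0, 0, 0, 0, 0, 0, 0.01])

```text
t: 41.4
ee_pos: [531.5, -194.2, 226.1]
tcp_rot: [-0.0, 0.995, -0.095, -0.0]
contact_force: [0.9, -0.9, -0.4]
finger_gap: 0.247
```

Run:
```python
from h import *
st();packs("side")
```

```text
t 41.4 pos [ 531.5 -194.2  226.1] rot [-0.      0.9955 -0.0951 -0.    ] F [ 0.9 -0.9 -0.4] gap 0.247 q [-0.467  0.395  1.692  0.     1.055  1.294]
side conf 0.75 px [363. 162.] n 86 ctr [ 529.  -193.4] size [30.5 61.3] ztop 242.4 yaw 162.7 ctl [  71.9 -339.8]
```

>>> apply_moves(targets=[0.0015, 0.001, 0.02, 0, 0, 0, 0.01, 0, 0, 0.03, 0, 0, 0, 0.01, 0, 0, 0.03, 0, 0, 0, 0.01, 0, 0, 0.025, 0, 0, 0, 0.01, 0, 0, 0.02, 0, 0, 0, 0.01, 0, 0, 0.014, 0, 0, 0, 0.01, 0, 0, 0, 0, 0, 0, 0.01, 0, 0, 0, 0, 0, 0, 0.01])

```text
t: 42.3
ee_pos: [533.0, -196.2, 87.4]
tcp_rot: [0.0, 0.995, -0.095, 0.0]
contact_force: [0.3, -0.4, 0.1]
finger_gap: 0.254
```

>>> apply_moves(targets=[0, 0, 0, 0, 0, 0, 0.04, 0, 0, 0, 0, 0, 0, 0.04, 0, 0, 0, 0, 0, 0, 0.04, 0, 0, -0.01, 0, 0, 0, 0.04, 0, 0, -0.03, 0, 0, 0, 0.04, 0, 0, -0.04, 0, 0, 0, 0.04, 0, 0, -0.03, 0, 0, 0, 0.06, 0, 0, -0.025, 0, 0, 0, 0.06])

```text
t: 43.1
ee_pos: [532.8, -196.4, 225.0]
tcp_rot: [0.0, 0.995, -0.096, 0.001]
contact_force: [0.5, 1.0, -0.3]
finger_gap: 0.537
```

Run:
```python
from h import *
s=st()
q,Q=packs("side")
plan([(532.5,-300,235,60.8,60,9),(532.5,-391.5,180,60.8,60,4),(532.5,-391.5,140,60.8,60,2)])
```

```text
t 43.1 pos [ 532.8 -196.4  225. ] rot [ 5.000e-04  9.954e-01 -9.570e-02  1.100e-03] F [ 0.5  1.  -0.3] gap 0.537 q [-0.469  0.398  1.69  -0.     1.051  1.293]
t 43.2 pos [ 533.8 -196.8  226.3] rot [ 0.0012  0.9954 -0.0956  0.0031] F [ 0.1 -0.1 -0.3] gap 0.603 q [-0.469  0.397  1.689 -0.     1.05   1.293]
yaw -10.97
CALL 0.002,0.0113,-0.001,0,0,-0.1392,0.06,  0.0005,0.0115,-0.001,0,0,-0.1392,0.06,  -0.0011,0.0114,-0.001,0,0,-0.1392,0.06,  -0.0027,0.0111,-0.001,0,0,-0.1392,0.06,  -0.0042,0.0107,-0.001,0,0,-0.1392,0.06,  -0.0057,0.01,-0.001,0,0,-0.1392,0.06,  -0.007,0.0091,-0.001,0,0,-0.1392,0.06,  -0.0082,0.008,-0.001,0,0,-0.1392,0.06
CALL -0.0092,0.0068,-0.001,0,0,-0.1392,0.06,  -0.02,0.0112,0.0138,0,0,0,0.06,  -0.02,0.0112,0.0138,0,0,0,0.06,  -0.02,0.0112,0.0138,0,0,0,0.06,  -0.02,0.0112,0.0138,0,0,0,0.06,  0,0,0.02,0,0,0,0.06,  0,0,0.02,0,0,0,0.06,  0,0,0,0,0,0,0.06
```

>>> apply_moves(targets=[0.002, 0.0113, -0.001, 0, 0, -0.1392, 0.06, 0.0005, 0.0115, -0.001, 0, 0, -0.1392, 0.06, -0.0011, 0.0114, -0.001, 0, 0, -0.1392, 0.06, -0.0027, 0.0111, -0.001, 0, 0, -0.1392, 0.06, -0.0042, 0.0107, -0.001, 0, 0, -0.1392, 0.06, -0.0057, 0.01, -0.001, 0, 0, -0.1392, 0.06, -0.007, 0.0091, -0.001, 0, 0, -0.1392, 0.06, -0.0082, 0.008, -0.001, 0, 0, -0.1392, 0.06])

```text
t: 44.0
ee_pos: [531.3, -288.5, 229.8]
tcp_rot: [-0.0, 0.894, 0.447, -0.0]
contact_force: [-0.6, 0.4, -1.0]
finger_gap: 0.632
```

>>> apply_moves(targets=[-0.0092, 0.0068, -0.001, 0, 0, -0.1392, 0.06, -0.02, 0.0112, 0.0138, 0, 0, 0, 0.06, -0.02, 0.0112, 0.0138, 0, 0, 0, 0.06, -0.02, 0.0112, 0.0138, 0, 0, 0, 0.06, -0.02, 0.0112, 0.0138, 0, 0, 0, 0.06, 0, 0, 0.02, 0, 0, 0, 0.06, 0, 0, 0.02, 0, 0, 0, 0.06, 0, 0, 0, 0, 0, 0, 0.06])

```text
t: 44.8
ee_pos: [530.3, -390.5, 133.0]
tcp_rot: [-0.002, 0.863, 0.506, -0.001]
contact_force: [0.1, 0.1, -0.2]
finger_gap: 0.627
```

Run:
```python
from h import *
s=st();print(yaw_of(s))
p,P=packs("top");q,Q=packs("side")
m=(np.hypot(P[...,0]-533,P[...,1]+195)<44);z=P[m][:,2];print("tub inside z pct",np.nanpercentile(z,[5,50,90,99]))
for n,c in (("top",p),("side",q)):
  for k in ("tub_mouth","tub_hook","cap_bar"):
    print(n,k,[(np.round(l["position"],1),round(l["conf"],2),np.round(at_z(c,l["position"],{"tub_mouth":120,"tub_hook":114,"cap_bar":64}[k]),1)) for l in nets.landmark_of(c,k)])
# ring fit from top
m=(np.hypot(P[...,0]-533,P[...,1]+195)<60)&(P[...,2]>122)&(P[...,2]<145)
for C,nm in((P,"top"),(Q,"side")):
    m=(np.hypot(C[...,0]-533,C[...,1]+195)<65)&(C[...,2]>128)&(C[...,2]<145)
    print(nm,"ring",m.sum(),cv2.minEnclosingCircle(C[m][:,:2].astype(np.float32)))
print("capbar",rect(P,(533,-393),90,52,80),rect(Q,(533,-393),90,52,80))
a=cv2.resize(p["color"][190:270,350:430],(480,480),interpolation=cv2.INTER_CUBIC)
b=cv2.resize(q["color"][130:380,170:420],(480,480))
cv2.imwrite("pics/tub3.png",np.hstack([a,b])[:, :800])
```

```text
t 44.8 pos [ 530.3 -390.5  133. ] rot [-2.400e-03  8.626e-01  5.059e-01 -8.000e-04] F [ 0.1  0.1 -0.2] gap 0.627 q [-0.735  0.623  1.55  -0.     0.974 -0.225]
60.78145027922781
top conf 0.65 px [457. 230.] n 116 ctr [ 544.  -370.5] size [39.8 18.8] ztop 60.2 yaw 59.0 ctl [ 120.5 -510.7]
tub inside z pct nan
top tub_mouth [(array([400.9, 228. ]), 0.86, array([ 535.2, -198.4,  120. ])), (array([269.1, 197.4]), 0.53, array([617.1, 128.5, 120. ]))]
top tub_hook []
top cap_bar [(array([394.6, 168.4]), 0.88, array([ 705.4, -198.5,   64. ])), (array([186.5, 337.4]), 0.23, array([270.7, 344.4,  64. ]))]
side tub_mouth [(array([356.1, 193.2]), 0.7, array([ 541.3, -199.7,  120. ]))]
side tub_hook []
side cap_bar [(array([306.7, 192.8]), 0.86, array([ 687.7, -182.3,   64. ]))]
top ring 98 ((553.26123046875, -212.40162658691406), 41.86654281616211)
side ring 305 ((534.5952758789062, -196.645263671875), 56.10649871826172)
capbar (117, array([ 543. , -370.1,   62.5]), 'rectc', array([ 543.9, -370.8]), 'size', array([40.3, 18.8]), 'pca deg', np.float64(59.9)) None
  return np.nanmean(a, axis, out=out, keepdims=keepdims)
```

View pics/tub3.png

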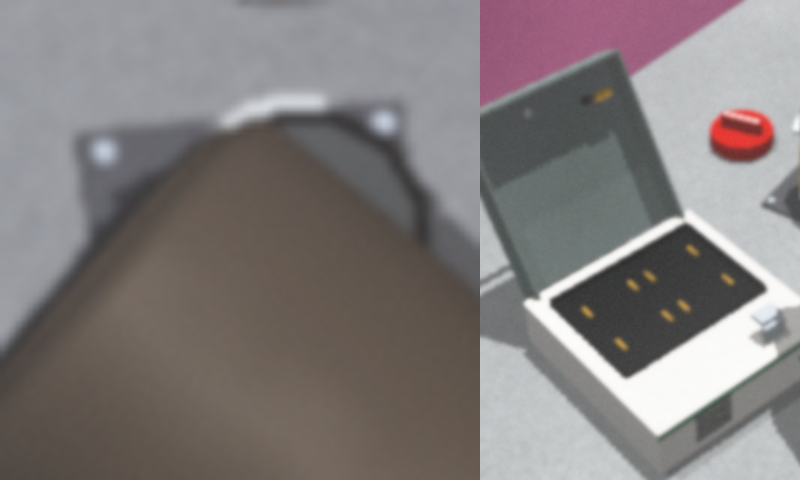

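The bay is empty in the right half. The tub is hidden by the arm in the left half, so I'll check inside it once the cap is lifted. Grasping the cap now.

>>> apply_moves(targets=[-0.0012, 0.003, 0.03, 0, 0, 0, 0.06, 0, 0, 0.03, 0, 0, 0, 0.06, 0, 0, 0.02, 0, 0, 0, 0.06, 0, 0, 0.01, 0, 0, 0, 0.06, 0, 0, 0, 0, 0, 0, 0.06, 0, 0, 0, 0, 0, 0, 0.03, 0, 0, 0, 0, 0, 0, 0.005, 0, 0, 0, 0, 0, 0, 0.005], squeeze=60)

```text
t: 46.1
ee_pos: [533.9, -394.1, 46.9]
tcp_rot: [0.001, 0.862, 0.506, 0.0]
contact_force: [-1.2, 0.0, 0.1]
finger_gap: 0.434
```

>>> apply_moves(targets=[0, 0, 0, 0, 0, 0, 0.005, 0, 0, 0, 0, 0, 0, 0.005, 0, 0, 0, 0, 0, 0, 0.005, 0, 0, 0, 0, 0, 0, 0.005, 0, 0, 0, 0, 0, 0, 0.005, 0, 0, 0, 0, 0, 0, 0.005, 0, 0, 0, 0, 0, 0, 0.005, 0, 0, 0, 0, 0, 0, 0.005])

```text
t: 46.9
ee_pos: [533.7, -393.9, 46.0]
tcp_rot: [0.0, 0.863, 0.506, 0.0]
contact_force: [-0.2, -0.4, 5.0]
finger_gap: 0.184
```

Run:
```python
from h import *
s=st();print(yaw_of(s),s["torque"])
```

```text
t 46.9 pos [ 533.7 -393.9   46. ] rot [2.000e-04 8.625e-01 5.060e-01 0.000e+00] F [-0.2 -0.4  5. ] gap 0.184 q [-0.735  0.733  1.601 -0.     0.808 -0.226]
60.80091824311692 [ 0.04437886 -0.0456233  -0.02569932]
```

>>> apply_moves(targets=[0, 0, 0, 0, 0, 0, 0.03, 0, 0, 0, 0, 0, 0, 0.03, 0, 0, 0.003, 0, 0, 0, 0.03, 0, 0, 0.0035, 0, 0, 0, 0.03, 0, 0, 0, 0, 0, 0, 0.03, 0, 0, 0, 0, 0, 0, 0.005, 0, 0, 0, 0, 0, 0, 0.005, 0, 0, 0, 0, 0, 0, 0.005])

```text
t: 47.7
ee_pos: [533.6, -393.8, 39.3]
tcp_rot: [0.0, 0.862, 0.506, -0.0]
contact_force: [-1.0, -0.1, -0.9]
finger_gap: 0.185
```

>>> apply_moves(targets=[0, 0, 0, 0, 0, 0, 0.005, 0, 0, 0, 0, 0, 0, 0.005, 0, 0, -0.01, 0, 0, 0, 0.005, 0, 0, -0.03, 0, 0, 0, 0.005, 0, 0, -0.05, 0, 0, 0, 0.005, 0, 0, -0.05, 0, 0, 0, 0.005, 0, 0, -0.05, 0, 0, 0, 0.005, 0, 0, -0.01, 0, 0, 0, 0.005])

```text
t: 48.5
ee_pos: [534.8, -394.8, 246.7]
tcp_rot: [0.005, 0.862, 0.506, 0.001]
contact_force: [0.3, -0.8, -1.2]
finger_gap: 0.186
```

Run:
```python
from h import *
s=st();print(yaw_of(s))
p,P=packs("top");q,Q=packs("side")
print("bar top",rect(P,(533,-393),60,250,300),"\nside",rect(Q,(533,-393),60,250,300))
m=(np.hypot(P[...,0]-533,P[...,1]+195)<40);z=P[m][:,2];print("tub inside z pct",np.nanpercentile(z,[5,50,90,99]))
plan([(533.7,-196,245,60.8,5,7),(533.7,-196,245,60.8,5,1)])
a=cv2.resize(p["color"][190:270,350:430],(400,400),interpolation=cv2.INTER_CUBIC)
b=cv2.resize(q["color"][80:280,280:480],(400,400))
cv2.imwrite("pics/tub4.png",np.hstack([a,b]))
```

```text
t 48.5 pos [ 534.8 -394.8  246.7] rot [0.0047 0.8625 0.5061 0.0015] F [ 0.3 -0.8 -1.2] gap 0.186 q [-0.735  0.518  1.42  -0.     1.193 -0.226]
60.80659230224276
top conf 0.76 px [391. 235.] n 147 ctr [ 524.  -189.1] size [30.  71.3] ztop 55.5 yaw 164.5 ctl [  66.2 -336.4]
bar top (76, array([ 551., -358.,  267.]), 'rectc', array([ 552. , -359.1]), 'size', array([17.6, 18.3]), 'pca deg', np.float64(160.3)) 
side None
tub inside z pct [ 7.97757332 37.0224486  52.82340915 57.07422383]
t 48.7 pos [ 533.1 -393.4  238.1] rot [-8.000e-04  8.625e-01  5.061e-01 -3.000e-04] F [ 0.   0.1 -1.3] gap 0.186 q [-0.735  0.526  1.429 -0.     1.188 -0.226]
yaw 60.81
CALL 0.0247,-0.0137,-0.001,0,0,0,0.005,  0.0247,-0.0137,-0.001,0,0,0,0.005,  0.0247,-0.0137,-0.001,0,0,0,0.005,  0.0247,-0.0137,-0.001,0,0,0,0.005,  0.0247,-0.0137,-0.001,0,0,0,0.005,  0.0247,-0.0137,-0.001,0,0,0,0.005,  0.0247,-0.0137,-0.001,0,0,0,0.005,  0,0,0,0,0,0,0.005
```

View pics/tub4.png

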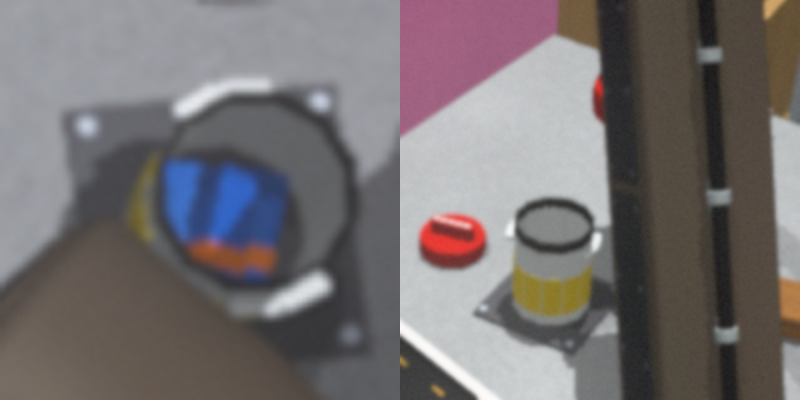

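All three packs lie in the tub, in the left crop at (183,200), (233,200) and (270,205), with tops at about 55 mm. The cap is held, so I'll bring it over the tub.

>>> apply_moves(targets=[0.0247, -0.0137, 0, 0, 0, 0, 0.005, 0.0247, -0.0137, 0, 0, 0, 0, 0.005, 0.0247, -0.0137, 0, 0, 0, 0, 0.005, 0.0247, -0.0137, 0, 0, 0, 0, 0.005, 0.0247, -0.0137, 0, 0, 0, 0, 0.005, 0.0247, -0.0137, 0, 0, 0, 0, 0.005, 0.0247, -0.0137, 0, 0, 0, 0, 0.005, 0, 0, 0, 0, 0, 0, 0.005])

```text
t: 49.5
ee_pos: [533.5, -193.1, 237.5]
tcp_rot: [-0.002, 0.862, 0.507, -0.001]
contact_force: [0.1, -0.4, -1.5]
finger_gap: 0.184
```

>>> apply_moves(targets=[0, 0, 0.01, 0, 0, 0, 0.005, 0, 0, 0.01, 0, 0, 0, 0.005, 0, 0, 0, 0, 0, 0, 0.005, 0, 0, 0, 0, 0, 0, 0.005, 0, 0, 0, 0, 0, 0, 0.005, 0, 0, 0, 0, 0, 0, 0.005, 0, 0, 0, 0, 0, 0, 0.005, 0, 0, 0, 0, 0, 0, 0.005])

```text
t: 50.3
ee_pos: [534.2, -196.2, 219.5]
tcp_rot: [0.0, 0.863, 0.506, 0.0]
contact_force: [-0.7, 0.4, -1.4]
finger_gap: 0.188
```

Run:
```python
from h import *
s=st();print(yaw_of(s))
p=imaging.camera("side");P=cloud(p)
print("bar",rect(P,(533,-195),70,232,262)); print("cap",rect(P,(533,-195),90,200,262))
```

```text
t 50.3 pos [ 534.2 -196.2  219.5] rot [2.000e-04 8.625e-01 5.060e-01 1.000e-04] F [-0.7  0.4 -1.4] gap 0.188 q [-0.468  0.406  1.693 -0.     1.042  0.042]
60.79945199302346
bar (246, array([ 538.1, -179.1,  242.5]), 'rectc', array([ 538. , -186.1]), 'size', array([77.3, 36.1]), 'pca deg', np.float64(51.2))
cap (1261, array([ 532.3, -167.5,  219.9]), 'rectc', array([ 539.6, -175.6]), 'size', array([100.3, 135.4]), 'pca deg', np.float64(168.3))
```

>>> apply_moves(targets=[0, 0, 0.02, 0, 0, 0, 0.005, 0, 0, 0.02, 0, 0, 0, 0.005, 0, 0, 0.015, 0, 0, 0, 0.005, 0, 0, 0.01, 0, 0, 0, 0.005, 0, 0, 0.005, 0, 0, 0, 0.005, 0, 0, 0, 0, 0, 0, 0.005, 0, 0, 0, 0, 0, 0, 0.005, 0, 0, 0, 0, 0, 0, 0.005])

```text
t: 51.15
ee_pos: [534.5, -196.2, 150.0]
tcp_rot: [0.001, 0.862, 0.506, 0.0]
contact_force: [0.3, 0.2, -0.4]
finger_gap: 0.184
```

>>> apply_moves(targets=[0, 0, 0.003, 0, 0, 0, 0.005, 0, 0, 0.003, 0, 0, 0, 0.005, 0, 0, 0, 0, 0, 0, 0.005, 0, 0, 0, 0, 0, 0, 0.005, 0, 0, 0, 0, 0, 0, 0.005, 0, 0, 0, 0, 0, 0, 0.005, 0, 0, 0, 0, 0, 0, 0.005, 0, 0, 0, 0, 0, 0, 0.005])

```text
t: 51.95
ee_pos: [534.4, -196.2, 143.5]
tcp_rot: [0.0, 0.863, 0.506, 0.0]
contact_force: [1.0, -0.4, 5.0]
finger_gap: 0.188
```

>>> apply_moves(targets=[0, 0, 0.003, 0, 0, 0, 0.005, 0, 0, 0.003, 0, 0, 0, 0.005, 0, 0, 0.003, 0, 0, 0, 0.005, 0, 0, 0.0015, 0, 0, 0, 0.005, 0, 0, 0, 0, 0, 0, 0.005, 0, 0, 0, 0, 0, 0, 0.005, 0, 0, 0, 0, 0, 0, 0.005, 0, 0, 0, 0, 0, 0, 0.005])

```text
t: 52.75
ee_pos: [534.4, -196.2, 133.7]
tcp_rot: [0.001, 0.863, 0.506, 0.0]
contact_force: [-1.1, 0.5, 14.2]
finger_gap: 0.186
```

>>> apply_moves(targets=[0, 0, 0, 0, 0, 0.06, 0.005, 0, 0, 0, 0, 0, 0.06, 0.005, 0, 0, 0, 0, 0, 0.06, 0.005, 0, 0, 0, 0, 0, 0.06, 0.005, 0, 0, 0, 0, 0, 0.06, 0.005, 0, 0, 0, 0, 0, 0.06, 0.005, 0, 0, 0, 0, 0, 0.06, 0.005, 0, 0, 0, 0, 0, 0.06, 0.005])

```text
t: 53.55
ee_pos: [534.5, -195.4, 133.7]
tcp_rot: [-0.0, 0.958, 0.285, 0.001]
contact_force: [0.6, 6.3, 13.6]
finger_gap: 0.188
```

>>> apply_moves(targets=[0, 0, 0, 0, 0, 0.06, 0.005, 0, 0, 0, 0, 0, 0.06, 0.005, 0, 0, 0, 0, 0, 0.06, 0.005, 0, 0, 0, 0, 0, 0.06, 0.005, 0, 0, 0, 0, 0, 0.06, 0.005, 0, 0, 0, 0, 0, 0.06, 0.005, 0, 0, 0, 0, 0, 0.06, 0.005, 0, 0, 0, 0, 0, 0.06, 0.005])

```text
t: 54.35
ee_pos: [534.9, -195.1, 133.7]
tcp_rot: [-0.0, 0.999, 0.049, 0.001]
contact_force: [2.0, 9.3, 13.7]
finger_gap: 0.187
```

Run:
```python
from h import *
s=st();print(yaw_of(s),s["torque"])
```

```text
t 54.35 pos [ 534.9 -195.1  133.7] rot [-4.000e-04  9.988e-01  4.930e-02  9.000e-04] F [ 2.   9.3 13.7] gap 0.187 q [-0.467  0.508  1.785  0.002  0.848  1.004]
5.648662217546809 [ 1.59921399 -0.42496392  0.00561391]
```

>>> apply_moves(targets=[0, 0, -0.002, 0, 0, 0, 0.005, 0, 0, -0.002, 0, 0, 0, 0.005, 0, 0, -0.002, 0, 0, 0, 0.005, 0, 0, -0.002, 0, 0, 0, 0.005, 0, 0, -0.0005, 0, 0, 0, 0.005, 0, 0, 0, 0, 0, 0, 0.005, 0, 0, 0, 0, 0, 0, 0.005, 0, 0, 0, 0, 0, 0, 0.005])

```text
t: 55.15
ee_pos: [534.7, -195.5, 141.3]
tcp_rot: [-0.0, 0.999, 0.051, 0.0]
contact_force: [4.0, 5.0, 3.3]
finger_gap: 0.186
```

Release and rise, then check.

>>> apply_moves(targets=[0, 0, 0, 0, 0, 0, 0.03, 0, 0, 0, 0, 0, 0, 0.05, 0, 0, 0, 0, 0, 0, 0.05, 0, 0, 0, 0, 0, 0, 0.05, 0, 0, -0.02, 0, 0, 0, 0.06, 0, 0, -0.04, 0, 0, 0, 0.06, 0, 0, -0.04, 0, 0, 0, 0.06, 0, 0, -0.04, 0, 0, 0, 0.06])

```text
t: 55.95
ee_pos: [533.9, -196.0, 282.8]
tcp_rot: [-0.0, 0.999, 0.051, -0.0]
contact_force: [0.0, -1.4, -0.0]
finger_gap: 0.633
```

>>> apply_moves(targets=[-0.02, 0.04, -0.01, 0, 0, 0, 0.06, -0.02, 0.04, 0, 0, 0, 0, 0.06, -0.02, 0.04, 0, 0, 0, 0, 0.06, -0.02, 0.04, 0, 0, 0, 0, 0.06, -0.02, 0.04, 0, 0, 0, 0, 0.06, -0.02, 0.04, 0, 0, 0, 0, 0.06, 0, 0, 0, 0, 0, 0, 0.06, 0, 0, 0, 0, 0, 0, 0.06])

```text
t: 56.75
ee_pos: [438.4, -447.5, 290.8]
tcp_rot: [-0.0, 0.999, 0.05, -0.0]
contact_force: [-0.1, -0.0, 0.9]
finger_gap: 0.633
```

Run:
```python
from h import *
s=st()
out=[]
for n in("top","side"):
    p=imaging.camera(n);P=cloud(p)
    print(n,"bar",rect(P,(533,-195),60,155,190));print(" plate",rect(P,(533,-195),85,130,150))
    m=(np.hypot(P[...,0]-533,P[...,1]+195)<62)&(P[...,2]>130)&(P[...,2]<150);q=P[m]
    # plate top: median and plane tilt (RANSAC-like trim)
    k=abs(q[:,2]-np.median(q[:,2]))<4;A=np.c_[q[k][:,:2]-[533,-195],np.ones(k.sum())];c=np.linalg.lstsq(A,q[k][:,2],rcond=None)[0];print(" plate z",np.round(c,3))
    # hatch angle: points on cover underside
    d=P[...,:2]-OC;x=d@EX;y=d@EY;m=(abs(y)<95)&(P[...,2]>110)&(x>60)&(x<330)
    if m.sum()>50: print(" hatch pts",m.sum(),"angle",round(float(np.nanmedian(np.pi-np.arctan2(P[m][:,2]-70,x[m]-110))),2))
    out.append(cv2.resize(p["color"][130:350,180:470],(400,304)))
cv2.imwrite("pics/end.png",np.hstack(out))
```

```text
t 56.75 pos [ 438.4 -447.5  290.8] rot [-4.000e-04  9.988e-01  4.960e-02 -2.000e-04] F [-0.1 -0.   0.9] gap 0.633 q [-0.901  0.431  1.451  0.     1.26   0.57 ]
top bar (304, array([ 532.9, -194.9,  164.8]), 'rectc', array([ 533.7, -195.9]), 'size', array([91.9, 19.8]), 'pca deg', np.float64(5.6))
 plate (1951, array([ 531.2, -194.2,  137.6]), 'rectc', array([ 532.9, -195.8]), 'size', array([132.8, 132.8]), 'pca deg', np.float64(98.0))
 plate z [ 3.00000e-03 -2.00000e-03  1.37605e+02]
 hatch pts 4006 angle 2.35
side bar (250, array([ 535.8, -191.4,  162.7]), 'rectc', array([ 536.6, -194.2]), 'size', array([94.6, 26.2]), 'pca deg', np.float64(6.6))
 plate (1145, array([ 529.4, -181.8,  137.5]), 'rectc', array([ 536.3, -192.7]), 'size', array([135.1, 133.4]), 'pca deg', np.float64(50.1))
 plate z [ 3.00000e-03 -3.00000e-03  1.37313e+02]
 hatch pts 5102 angle 2.37
```

View pics/end.png

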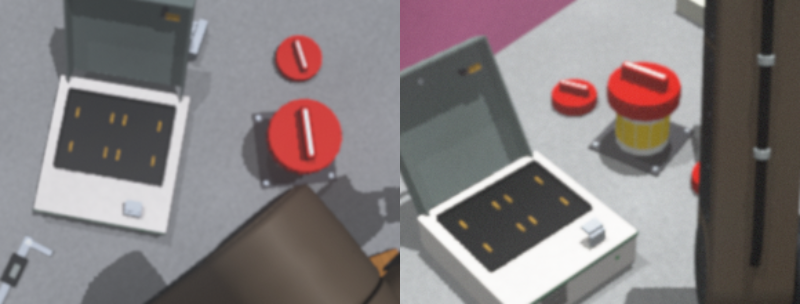

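In both crops the cap is on the tub, the bay is empty and the cover is open. The V-block at (198,38) and the caliper at (20,262) look where they were. Plate top is at 137.5 mm, so the cap origin is 131.5 mm (locked height); bar yaw is 5.6°, the same as at the start, and the cap is level. Handing in.

```bash
python3 -c "
from h import *
p=imaging.camera('top');q=imaging.camera('side')
for c,k in((p,'vblock'),(p,'caliper'),(q,'vblock'),(q,'caliper'),(q,'gaugecase'),(p,'gaugecase')): print(k,[np.round(l['position']) for l in nets.landmark_of(c,k)[:1]])
print(bot.job_done())"
```

```text
vblock [array([319., 158.])]
caliper [array([185., 338.])]
vblock [array([476., 242.])]
caliper [array([296., 436.])]
gaugecase [array([478., 241.])]
gaugecase [array([460., 337.])]
the job is handed in; nothing more can be done
None
```

The job is handed in at about 57 s of the 210 s allowed. All three packs are in the tub, the cap is locked back on and the cover is left open; the hand-in gives no verdict.

**What I did:** I pressed and turned the red cap off and stood it on the bench. Then I turned the key a quarter turn and swung the cover over to its stop. There were three packs in the bay, and I moved them one by one into the tub before putting the cap back on.

**Last checks:**
- **Cap:** its origin is about 131.5 mm above the bench, which is the locked height. It is level and centred to about 1 mm in the top view, and its bar lies at 5.6°, the same as at the start when it was locked.
- **Packs:** before the cap went on, all three showed lying inside the tub with their tops at about 55 mm. The bay is empty.
- **Cover:** the camera points on it give a crude angle of about 2.35 rad. That is above the stop's 2.1 but well past the 1.7 needed, and it is plainly open in both views.
- **Bystanders:** the V-block, caliper and gauge case were found within a few pixels of where they started.

**Checks that disagreed:**
- The packs lay along the controller's x in my measurements, not y as the task says. I gripped them as measured.
- The last side-view search for the V-block matched the gauge case instead. The top view had the V-block in place.
- Setting the cap down on the bench briefly read 67 N at the wrist, under the 120 N limit.

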